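Shut and cover the port of a hydraulic test manifold and stow the nut drivers

TASK

The test is over: close the manifold down. First wind the valve's handwheel clockwise until it is fully shut, then put the round cover over the open port, with all four studs through its holes, down flush on the flange. Also press every nut driver lying on the table down into a spring clip of the rack until it snaps home, with its handle in the notched bar, and do not knock the oil can over.

Things in the scene. Friction and masses are not known exactly. Their poses are not given: they have to be found in the camera images.
- valve_wheel (a joint): how far the valve is open, rad: 0 = fully shut, against a hard stop; clockwise from above lowers it. Starts 4 to 7.5 rad open; stiff (about 0.12 N m), stays where it is left
- wheel_hub (a point): centre of the grey handwheel on the manifold's valve, in the plane of its rim, 125 mm above the table; z up; turns with the wheel: three spokes at 0, 120, 240 degrees from +x. Rim radius 55 mm, rim bar 12 mm thick, spokes 9 mm, hub radius 12 mm reaching 16 mm above the rim's plane; 50 mm free below the rim, 25 mm near the stem
- port_face (a point): centre of the port's flange face (steel, 110 mm diameter, 80 mm above the table) on the manifold block (60 mm high, 300 mm along y), 170 mm to the +y side of the handwheel. Four upright studs, 10 mm diameter, tips tapered to 6 mm, stand 25 mm above the face on an 80 mm circle, at 45, 135, 225, 315 degrees from +x; z up
- cover: round aluminium port cover, 110 mm diameter, 12 mm thick, 0.4 kg; four 13 mm holes on an 80 mm circle at 45, 135, 225, 315 degrees from +x; hexagonal boss on top in the middle, 30 mm across flats, from 12 to 42 mm above the underside, its flats facing 0, 60, 120, .. degrees from +x. Origin: centre of the underside; z up. Lies flat on the table
- rack: low rack, 225 mm wide, bays 70 mm apart along y, fixed; origin under bay1 on the table; base plate 5 mm thick, x = -108 to 78 mm. Per bay: a clip of two sprung steel jaws opening upward (lips 7.6 mm apart, 6.5 mm above home axis; mouth to 14 mm above); pressing a shank down in takes 5 to 15 N, then it snaps 10 mm down. Notches 34 mm wide, floor 11.5 mm below home axis, walls to 3 mm above
- driver1: nut driver, 205 mm, 0.19 kg: black hexagonal handle (22 mm across flats), 12 mm round steel shank, 22 mm round socket. Origin on its long axis, in the shank; +x from handle to socket: handle x = -110 to -35 mm, shank -35 to 70, socket 70 to 95. Lies level, axis 11 mm above the table, on any side of its handle. May be absent (None)
- driver2: nut driver, 205 mm, 0.19 kg: black hexagonal handle (22 mm across flats), 12 mm round steel shank, 22 mm round socket. Origin on its long axis, in the shank; +x from handle to socket: handle x = -110 to -35 mm, shank -35 to 70, socket 70 to 95. Lies level, axis 11 mm above the table, on any side of its handle. May be absent (None)
- driver3: nut driver, 205 mm, 0.19 kg: black hexagonal handle (22 mm across flats), 12 mm round steel shank, 22 mm round socket. Origin on its long axis, in the shank; +x from handle to socket: handle x = -110 to -35 mm, shank -35 to 70, socket 70 to 95. Lies level, axis 11 mm above the table, on any side of its handle. May be absent (None)
- bay0 (a point): where a driver's origin lies when fully home in this bay of the rack, axis 30 mm above the table; +x from handle to socket, z up. Spring clip at x = 32 to 48 mm, on a rail (x = 30 to 50 mm) that reaches 6 mm below the home axis, notch for the handle at x = -81 to -63 mm; see rack
- bay1 (a point): where a driver's origin lies when fully home in this bay of the rack, axis 30 mm above the table; +x from handle to socket, z up. Spring clip at x = 32 to 48 mm, on a rail (x = 30 to 50 mm) that reaches 6 mm below the home axis, notch for the handle at x = -81 to -63 mm; see rack
- bay2 (a point): where a driver's origin lies when fully home in this bay of the rack, axis 30 mm above the table; +x from handle to socket, z up. Spring clip at x = 32 to 48 mm, on a rail (x = 30 to 50 mm) that reaches 6 mm below the home axis, notch for the handle at x = -81 to -63 mm; see rack
- oil_can: plain grey metal can, 60 mm diameter, 140 mm high, standing; origin at the centre of its base. Must not be knocked over
Not all that is in view belongs to the job. What is shaped like the driver3 but red is not meant.

How it is judged (in metres and radians):
On the way, in this order (a step that is already met when the one before it is completed fails the run):
1. the valve is wound fully shut, with the port still uncovered (value of joint valve_wheel below 0.12 rad), for 0.2 s.
2. the cover is home on the studs, flush on the flange (z of cover in the frame of port_face between -0.004 and 0.003 m and horizontal distance between cover and port_face below 0.005 m and angle between cover's own z axis and vertical below 0.05 rad), for 0.2 s.
At the end, for the whole second after the job is handed in: Valve within 0.12 rad of shut; cover flush on the flange over the studs (3 mm in height, 5 mm off centre, 0.05 rad level); each driver present snapped into a clip, its handle in that bay's notch (4 mm in height, 6 mm sideways, 20 mm lengthwise, 0.08 rad); all at rest (all of step 2 and value of joint valve_wheel below 0.12 rad and linear speed of each of cover, driver1, driver2, driver3 below 0.02 m/s and ((x of driver1 in the frame of bay0 between -0.02 and 0.02 m and y of driver1 in the frame of bay0 between -0.006 and 0.006 m and z of driver1 in the frame of bay0 below 0.004 m and angle between the x axis of driver1 and the x axis of bay0, either way round below 0.08 rad) or (x of driver1 in the frame of bay1 between -0.02 and 0.02 m and y of driver1 in the frame of bay1 between -0.006 and 0.006 m and z of driver1 in the frame of bay1 below 0.004 m and angle between the x axis of driver1 and the x axis of bay1, either way round below 0.08 rad) or (x of driver1 in the frame of bay2 between -0.02 and 0.02 m and y of driver1 in the frame of bay2 between -0.006 and 0.006 m and z of driver1 in the frame of bay2 below 0.004 m and angle between the x axis of driver1 and the x axis of bay2, either way round below 0.08 rad)) and ((x of driver2 in the frame of bay0 between -0.02 and 0.02 m and y of driver2 in the frame of bay0 between -0.006 and 0.006 m and z of driver2 in the frame of bay0 below 0.004 m and angle between the x axis of driver2 and the x axis of bay0, either way round below 0.08 rad) or (x of driver2 in the frame of bay1 between -0.02 and 0.02 m and y of driver2 in the frame of bay1 between -0.006 and 0.006 m and z of driver2 in the frame of bay1 below 0.004 m and angle between the x axis of driver2 and the x axis of bay1, either way round below 0.08 rad) or (x of driver2 in the frame of bay2 between -0.02 and 0.02 m and y of driver2 in the frame of bay2 between -0.006 and 0.006 m and z of driver2 in the frame of bay2 below 0.004 m and angle between the x axis of driver2 and the x axis of bay2, either way round below 0.08 rad)) and ((x of driver3 in the frame of bay0 between -0.02 and 0.02 m and y of driver3 in the frame of bay0 between -0.006 and 0.006 m and z of driver3 in the frame of bay0 below 0.004 m and angle between the x axis of driver3 and the x axis of bay0, either way round below 0.08 rad) or (x of driver3 in the frame of bay1 between -0.02 and 0.02 m and y of driver3 in the frame of bay1 between -0.006 and 0.006 m and z of driver3 in the frame of bay1 below 0.004 m and angle between the x axis of driver3 and the x axis of bay1, either way round below 0.08 rad) or (x of driver3 in the frame of bay2 between -0.02 and 0.02 m and y of driver3 in the frame of bay2 between -0.006 and 0.006 m and z of driver3 in the frame of bay2 below 0.004 m and angle between the x axis of driver3 and the x axis of bay2, either way round below 0.08 rad))); the robot touches nothing.
It fails at once if the oil can is knocked over (angle between oil_can's own z axis and vertical above 0.6 rad).
Of driver1, driver2, driver3 only 2 to 3 are there at a start; the rules pass over those that are not, and their reading is None.
At some moment in a run one of driver1, driver2, driver3, cover may be knocked a few centimetres aside while the robot is not near it.
Once in a run the grip may slacken for a moment while it holds something.
It also fails if it takes over 210 s, if anything falls off the work surface, if the arm or the gripper's body presses on something with over 40 N, if the wrist force passes 120 N, or if a joint passes its speed limit or range.

ROBOT

A 6-joint arm with a two-finger parallel gripper is mounted at the origin on the work surface. World frame = base frame: x ahead of the robot, y to its left, z up, the work surface at z = 0. Lengths are in mm, angles in rad, forces in N, time in s.
With the tool pointing down it reaches from about 350 to 875 mm from the base axis. Payload 4.2 kg.
Tool frame: the origin (TCP) lies at the very end of the fingers, on their centre line; the grasp point (between the pads) lies 19 mm behind it (pinch_z is the distance from the TCP to the grasp point, in mm); z points along the fingers, y is the line along which they close (so a half turn about z gives the same grasp; the last joint's range is limited). The gripper opens to 85 mm and grips with 20 to 120 N. Pads are 22 mm wide; open, the fingers measure 114 mm over their backs; the gripper's body (76 mm by 85 mm) begins 54 mm behind the grasp point. The pads swing forward as they close: fully open they stand 13 mm farther back than shut.
Start: joints at [1.529, 0.385, 0.008, 0, -1.194, -0.259], TCP at [185.145, 596.926, 201.312] pointing down, gripper open.
Joint ranges: [-3.14, 3.14], [-1.21, 2.06], [-1.07, 1.41], [-3.16, 2.05], [-2.99, -0.16], [-3.1, 3.1]. Speed limits (rad/s): [2.79, 2.79, 3.14, 3.14, 3.14, 3.14].

INTERFACE

Orientations are given as a unit quaternion [x, y, z, w].
In Python, from bench import * gives the robot as it stands.
- The arm moves only by the tool arm_command, never from a script. Its argument "steps" is one flat list of numbers, 4 for each row, row after row: the shift along the tool's x, y, z in m, then the turn about the tool's z in rad. In form: [tx, ty, tz, roll, tx, ty, tz, roll, ...]. A call has 1 to 20 rows; each row shifts and turns the commanded pose from where the row before left it, along the tool's axes as they then stand; what a row does not reach is not made up. A row lasts 1/8 s, in which the tool goes at most 62.5 mm and 10.7 degrees, less where a joint would pass 70% of its speed; a pose out of reach is approached as far as the arm can. A call with a gripper value outside its range is refused whole. "grip" is the finger opening in m, from 0 to 0.0854, set as the call begins (left out, the last holds). The fingers move at their own pace and stop on an object; the grip force is fixed at half the most. Time passes only in rows, so rows that do not move let the fingers close. It gives the time, the measured TCP pose, the force, the opening and the grip force at its end, in the units of the state.
- read_state(): the state, without advancing time (a new reading comes with each control period).
- get_image(name): name is "scene" or "top"; returns the picture (480x640x3 uint8, red, green, blue); there is no depth.
- get_calibration(name): a dict with "camera_matrix" (3x3 intrinsics, pixels), "cam_to_world" (4x4, takes a point from camera to world coordinates). Camera axes: x right, y down, z forward; pixel columns grow to the right and rows downward; lengths in mm; the calibration is good to about 2 mm. A picture is of the moment at which its call begins. get_calibration takes no time and is no camera call.
- job_done(): hands the job in; it is judged then, once.
The state is a dict: "clock": time; "joints": joint angles; "joint_vel": joint speeds; "joint_efforts": joint torques, N m; "position": TCP position; "ee_rot": TCP orientation; "contact_force": force on the tool from outside, world axes, zero at the start; "wrist_torque": the same for the moment, N m; "gripper_width": finger opening in mm; "grasp_force": force on a finger pad.
Only numpy, scipy, OpenCV 4.12 (cv2) and the standard library are available. Lean on these libraries where they do the work, as an engineer would, in place of code of your own. Each camera call takes 0.05 s, during which the arm holds its last target. There are 200 camera calls.

## Working session

There is one attempt and no reset: what is moved stays moved. The work goes in short steps, Python scripts to look and compute and a tool call to move; the robot and the scene stay as the last step left them, time stands still between calls to the robot, and variables do not carry over. Pictures are saved under pics/ and viewed, at most 14 in all, crops included, and the job is handed in when it is done.

Besides the shell and the picture viewer there is one more tool, called after "Call:" as a command line: name --argument value ..., lists and objects as JSON in quotes. arm_command: Moves the arm, as the interface text tells. Its arguments: {"type":"object","properties":{"steps":{"type":"array","items":{"type":"number"}},"grip":{"type":"number"}},"required":["steps"]}

```bash
mkdir -p pics; cat > h.py <<'E'
from bench import *
import numpy as np, cv2
def snap(name,fn):
    im=get_image(name); cv2.imwrite('pics/'+fn,im[:,:,::-1]); return im
def cal(name):
    c=get_calibration(name); return np.array(c['camera_matrix']),np.array(c['cam_to_world'])
def px2w(name,u,v,z):
    K,T=cal(name); d=T[:3,:3]@np.linalg.solve(K,[u,v,1]); o=T[:3,3]
    return o+d*(z-o[2])/d[2]
def w2px(name,p):
    K,T=cal(name); q=K@(T[:3,:3].T@(np.array(p)-T[:3,3])); return q[:2]/q[2]
E
python3 - <<'E'
from h import *
snap('top','t0.png'); snap('scene','s0.png')
for n in('top','scene'): print(*cal(n))
print(read_state())
E
```

```text
[[592.30632302   0.         316.21117071]
 [  0.         592.30632302 231.19122702]
 [  0.           0.           1.        ]] [[-6.10772790e-03 -9.92968463e-01  1.18221516e-01  2.79520439e+02]
 [-9.99945454e-01  7.06635957e-03  7.69130259e-03 -4.66268362e+01]
 [-8.47261666e-03 -1.18168091e-01 -9.92957460e-01  1.58905543e+03]
 [ 0.00000000e+00  0.00000000e+00  0.00000000e+00  1.00000000e+00]]
[[500.4880807    0.         321.7855479 ]
 [  0.         500.4880807  243.21724278]
 [  0.           0.           1.        ]] [[-4.06611962e-01  7.32762711e-01 -5.45642301e-01  1.07680749e+03]
 [ 9.13555973e-01  3.32037932e-01 -2.34875067e-01  2.16364588e+02]
 [ 9.06625035e-03 -5.93977795e-01 -8.04430346e-01  1.01300859e+03]
 [ 0.00000000e+00  0.00000000e+00  0.00000000e+00  1.00000000e+00]]
{'clock': 0.1, 'joints': array([ 1.52860061e+00,  3.85493378e-01,  6.79044830e-03, -4.15654142e-04,
       -1.19401040e+00, -2.58576091e-01]), 'joint_vel': array([-0.00070401, -0.00211421,  0.004274  ,  0.002679  ,  0.00030898,
       -0.00054532]), 'joint_efforts': array([-1.07417254e-03, -3.93320632e+01,  1.88926649e+01,  4.19795215e+00,
       -2.63306443e-03,  4.93216604e-06]), 'position': array([184.99602829, 596.39936942, 200.33656404]), 'ee_rot': array([ 9.88701376e-01, -1.49895406e-01, -8.85470870e-05,  9.73758118e-04]), 'contact_force': array([ 0.14927271, -0.54963284,  0.78372276]), 'wrist_torque': array([-0.00799461, -0.03954659,  0.01947272]), 'grasp_force': 0.0, 'gripper_width': 85.48569583452951}
```

View pics/t0.png

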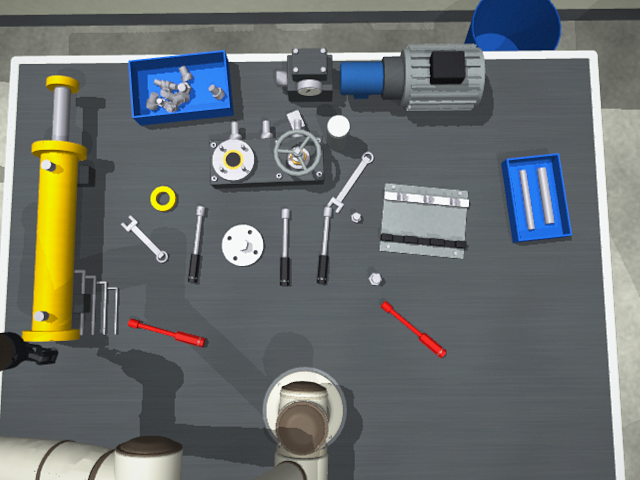

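View pics/s0.png

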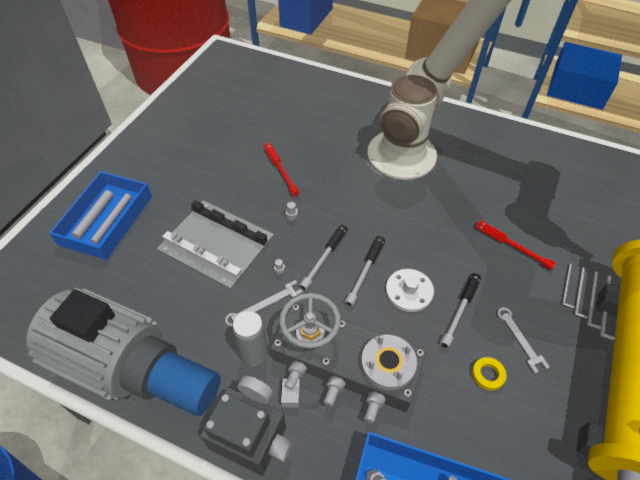

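```bash
python3 - <<'E'
import cv2
im=cv2.imread('pics/t0.png'); 
c=cv2.resize(im[100:300,170:370],None,fx=3,fy=3,interpolation=cv2.INTER_CUBIC); cv2.imwrite('pics/t0a.png',c)
c=cv2.resize(im[170:270,370:480],None,fx=5,fy=5,interpolation=cv2.INTER_CUBIC); cv2.imwrite('pics/t0b.png',c)
E
```

```text
(no output)
```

View pics/t0a.png

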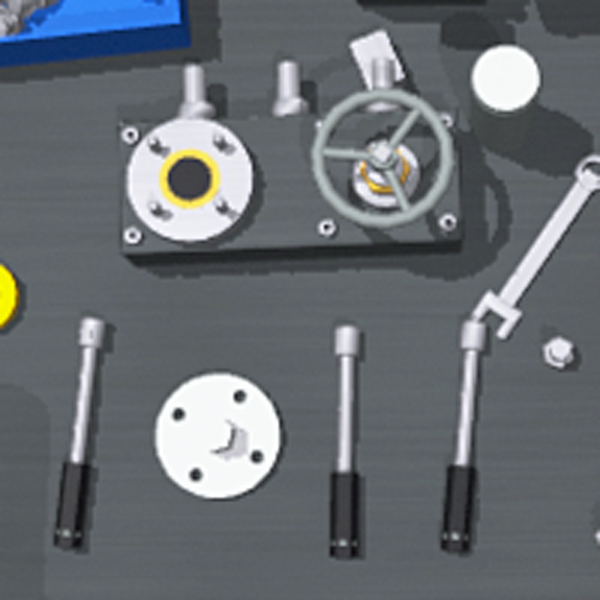

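View pics/t0b.png

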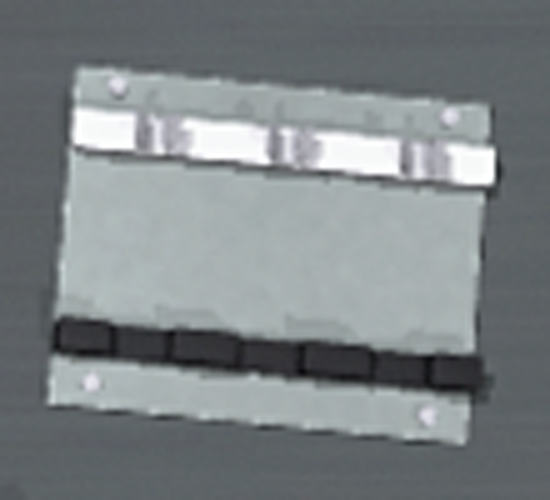

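```bash
python3 - <<'E'
from h import *
np.set_printoptions(precision=1,suppress=True)
a=lambda x,y,z: px2w('top',170+x/3,100+y/3,z)
b=lambda x,y,z: px2w('top',370+x/5,170+y/5,z)
hub=a(383.5,158,125); print('hub',hub)
for p in [(420,108),(324,154),(405,208)]:
    d=a(*p,125)-hub; print(' spoke',np.degrees(np.arctan2(d[1],d[0])),np.hypot(*d[:2]))
print(' rim', a(313,158,125)[1]-a(454,158,125)[1])
port=a(190.5,181,80); print('port',port,'dist',hub-port)
st=np.array([a(*p,105) for p in [(155,143),(225,140),(222,204),(158,208)]]); print(st, st.mean(0))
cov=a(218,435.5,12); print('cover',cov)
for p in [(179,414),(240,396),(257,457),(196,474)]:
    d=a(*p,12)-cov; print(' hole',np.degrees(np.arctan2(d[1],d[0])),np.hypot(*d[:2]))
print('can',a(506,78,140))
for n,s,h in [('A',(92,320),(68,548)),('B',(346,327),(344,557)),('C',(473,322),(456,553))]:
    S=a(*s,11);H=a(*h,11);d=S-H; L=np.hypot(*d[:2]); print(n,'orig',H+d*110/205,'yaw',np.degrees(np.arctan2(d[1],d[0])),L)
for c,n in [((160,133),(141,342)),((292,146),(270,355)),((424,160),(400,370))]:
    C=b(*c,38);N=b(*n,33);d=C-N;print('bay',C,N,'yaw',np.degrees(np.arctan2(d[1],d[0])),np.hypot(*d[:2]),'orig',C-d*40/112)
E
```

```text
hub [654.2  10.  125. ]
 spoke -35.76627504351992 53.028554994748426
 spoke 85.59375990151705 50.358783567363076
 spoke -157.38966708679095 46.734436211795355
 rim 118.93793484680927
port [646.7 179.5  80. ] dist [   7.5 -169.5   45. ]
[[674.1 206.5 105. ]
 [676.2 146.5 105. ]
 [620.3 148.6 105. ]
 [617.3 203.2 105. ]] [647.  176.2 105. ]
cover [431.  162.7  12. ]
 hole 60.86727902281988 40.13478955773227
 hole -28.7529536116533 40.321750596113866
 hole -119.13272097718036 40.00461404264369
 hole 150.6110263011673 39.34290734305676
can [718.2 -93.5 140. ]
A orig [441.6 285.5  11. ] yaw -4.986818012705185 205.27242293393223
B orig [432.8  49.3  11. ] yaw -0.4895857179587798 205.92724913588933
C orig [436.2 -57.9  11. ] yaw -4.639713994232995 207.39696196766468
bay [ 555.  -262.7   38. ] [ 444.1 -250.8   33. ] yaw -6.132973818853391 111.51518982758292 orig [ 515.4 -258.5   36.2]
bay [ 547.4 -332.4   38. ] [ 436.7 -318.6   33. ] yaw -7.1239173508465345 111.58835144291061 orig [ 507.9 -327.5   36.2]
bay [ 539.4 -402.    38. ] [ 428.3 -386.8   33. ] yaw -7.814897918407163 112.14444275580438 orig [ 499.7 -396.6   36.2]
```

```bash
cat >> h.py <<'E'
def go(x,y,z,yaw=None):
    "print tool-frame shift (m) from measured pose to world target, and the roll (rad) for tool-x yaw (deg)"
    from scipy.spatial.transform import Rotation as Ro
    s=read_state(); R=Ro.from_quat(s['ee_rot']).as_matrix()
    d=R.T@(np.array([x,y,z])-s['position'])/1000
    y0=np.degrees(np.arctan2(R[1,0],R[0,0]))
    r=0 if yaw is None else -np.radians((yaw-y0+180)%360-180)
    print('shift',d.round(4),'roll',round(r,4),'yaw',round(y0,1),'j',s['joints'].round(2),'tilt',R[:,2].round(3),'t',round(s['clock'],1))
E
python3 - <<'E'
from h import *
go(654.2,10,200)
im=cv2.imread('pics/t0.png'); c=cv2.resize(im[215:275,210:275],None,fx=9,fy=9,interpolation=cv2.INTER_CUBIC)
c=cv2.LUT(c,np.clip((np.arange(256)-120)*1.9,0,255).astype('uint8')); cv2.imwrite('pics/cov.png',c)
im=cv2.imread('pics/s0.png'); c=cv2.resize(im[260:320,375:445],None,fx=8,fy=8,interpolation=cv2.INTER_CUBIC); cv2.imwrite('pics/cov2.png',c)
E
```

```text
shift [0.6219 0.421  0.0012] roll 0 yaw -17.2 j [ 1.53  0.39  0.01 -0.   -1.19 -0.26] tilt [-0.    -0.002 -1.   ] t 0.1
```

View pics/cov2.png

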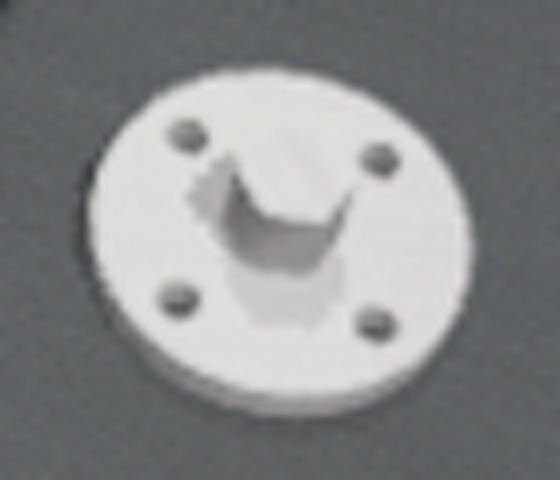

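```bash
python3 - <<'E'
from h import *
P=[px2w('scene',375+x/8,260+y/8,42) for x,y in [(238,176),(264,216),(330,223),(354,185)]]
for p,q in zip(P,P[1:]): d=q-p; print(p.round(1),np.hypot(*d[:2]),'normal',(np.degrees(np.arctan2(d[1],d[0]))+90)%60)
E
```

```text
[440.6 150.4  42. ] 14.628756902270768 normal 18.523025420751765
[450.3 161.3  42. ] 18.63421635144809 normal 17.17004534210332
[444.8 179.1  42. ] 15.15280362732832 normal 20.862936240599936
```

Call:
arm_command --steps '[0.0311,0.021,0,0,0.0311,0.021,0,0,0.0311,0.021,0,0,0.0311,0.021,0,0,0.0311,0.021,0,0,0.0311,0.021,0,0,0.0311,0.021,0,0,0.0311,0.021,0,0,0.0311,0.021,0,0,0.0311,0.021,0,0,0.0311,0.021,0,0,0.0311,0.021,0,0,0.0311,0.021,0,0,0.0311,0.021,0,0,0.0311,0.021,0,0,0.0311,0.021,0,0,0.0311,0.021,0,0,0.0311,0.021,0,0,0.0311,0.021,0,0,0.0311,0.021,0,0]' --grip 0.05

```text
clock: 2.6
position: [655.1, 10.5, 200.6]
ee_rot: [0.989, -0.15, -0.001, 0.0]
contact_force: [-0.1, -0.2, 0.4]
gripper_width: 50.0
grasp_force: 0.0
```

```bash
python3 - <<'E'
from h import *
go(654.2,10,131)
E
```

```text
shift [-0.0007  0.0007  0.0696] roll 0 yaw -17.2 j [ 0.26  0.44  0.09 -0.   -1.22  1.01] tilt [-0.001 -0.    -1.   ] t 2.6
```

Call:
arm_command --steps '[0,0,0.005,-0.18,0,0,0.005,-0.18,0,0,0.005,-0.18,0,0,0.005,-0.18,0,0,0.005,-0.18]'

```text
clock: 3.22
position: [654.4, 11.5, 175.4]
ee_rot: [0.955, 0.298, -0.001, -0.0]
contact_force: [-0.3, -0.1, -0.4]
gripper_width: 49.8
grasp_force: 0.0
```

```bash
python3 - <<'E'
from h import *
go(654.2,10,131)
E
```

```text
shift [-0.0009  0.0011  0.0444] roll 0 yaw 34.7 j [ 0.26  0.45  0.05 -0.   -1.17  1.91] tilt [-0.001 -0.    -1.   ] t 3.2
```

Call:
arm_command --steps '[0,0,0.003,-0.18,0,0,0.003,-0.18,0,0,0.003,-0.18,0,0,0.003,-0.18,0,0,0.003,-0.18,0,0,0.003,-0.18,0,0,0.008,0,0,0,0.008,0,0,0,0,0]'

```text
clock: 4.35
position: [654.0, 11.4, 141.0]
ee_rot: [0.668, 0.744, -0.001, -0.001]
contact_force: [0.3, -0.2, 0.3]
gripper_width: 50.0
grasp_force: 0.0
```

```bash
python3 - <<'E'
from h import *
go(654.2,10,131)
E
```

```text
shift [-0.0014  0.      0.01  ] roll 0 yaw 96.1 j [ 0.26  0.48  0.   -0.   -1.1   2.98] tilt [-0.002 -0.    -1.   ] t 4.3
```

Call:
arm_command --steps '[-0.0014,0,0.005,0,0,0,0.005,0,0,0,0,0]'

```text
clock: 4.72
position: [654.6, 10.1, 131.7]
ee_rot: [0.668, 0.744, -0.0, -0.0]
contact_force: [0.6, 0.2, -0.3]
gripper_width: 49.9
grasp_force: 0.0
```

Call:
arm_command --steps '[0,0,0,0,0,0,0,0,0,0,0,0,0,0,0,0,0,0,0,0,0,0,0,0,0,0,0,0.05,0,0,0,0.1,0,0,0,0.1]' --grip 0.0

```text
clock: 5.85
position: [654.9, 10.1, 132.3]
ee_rot: [0.756, 0.654, -0.0, 0.0]
contact_force: [0.3, 0.4, 0.2]
gripper_width: -0.1
grasp_force: 0.0
```

```bash
python3 - <<'E'
from h import *
go(654.2,10,131); print(read_state()['wrist_torque'])
E
```

```text
shift [-0.0002 -0.0007  0.0013] roll 0 yaw 81.7 j [ 0.26  0.49 -0.01  0.   -1.08  2.73] tilt [ 0. -0. -1.] t 5.8
[ 0.0020389   0.00931527 -0.01319177]
```

```bash
python3 - <<'E'
from h import *
im=snap('scene','s1.png'); c=cv2.resize(im[240:400,220:440],None,fx=3,fy=3,interpolation=cv2.INTER_CUBIC); cv2.imwrite('pics/s1c.png',c[:,:,::-1])
print(w2px('scene',[654.2,10,125]),w2px('scene',[654.9,10.1,132.3]))
E
```

```text
[309.3216311  318.41891594] [309.17792871 316.97563428]
```

View pics/s1c.png

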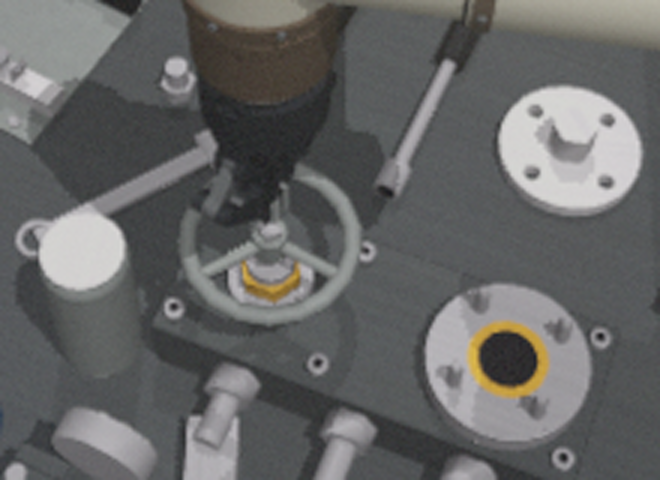

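```bash
python3 - <<'E'
from h import *
im=cv2.imread('pics/s1.png'); c=cv2.resize(im[280:345,275:345],None,fx=8,fy=8,interpolation=cv2.INTER_CUBIC)
c=cv2.LUT(c,np.clip(255*(np.arange(256)/255)**.55,0,255).astype('uint8')); cv2.imwrite('pics/s1d.png',c)
E
```

```text
(no output)
```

View pics/s1d.png

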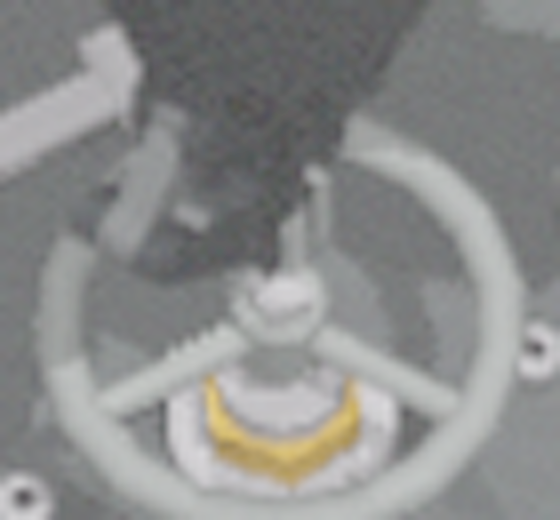

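```bash
python3 - <<'E'
from h import *
np.set_printoptions(precision=1,suppress=True)
f=lambda x,y,z:px2w('scene',275+x/8,280+y/8,z)
print('hubtop',f(278,290,141)); 
# rim in scene: extremes
for p in [(40,330),(522,320),(285,515),(300,520)]: print('rim',p,f(*p,125))
print('tip', f(200,272,132), f(140,262,132),f(270,268,132))
for z in (105,125,131,141): print(z,(w2px('scene',[654.2,10,z])-[275,280])*8)
s=read_state();print(s['position'],s['ee_rot'],s['joints'])
E
```

```text
hubtop [657.2  12.5 141. ]
rim (40, 330) [683.7 -40.2 125. ]
rim (522, 320) [632.2  67.3 125. ]
rim (285, 515) [703.7  35.7 125. ]
rim (300, 520) [703.4  39.5 125. ]
tip [656.2  -9.3 132. ] [659.8 -24.1 132. ] [648.1   6.  132. ]
105 [275.4 344.9]
125 [274.6 307.4]
131 [274.3 295.9]
141 [273.9 276.4]
[654.9  10.1 132.3] [ 0.8  0.7 -0.  -0. ] [ 0.3  0.5 -0.  -0.  -1.1  2.7]
```

Call:
arm_command --steps '[0,0,-0.025,0,0,0,-0.025,0,0,0,0,0,0,0,0,0]'

```text
clock: 6.4
position: [654.3, 10.1, 181.5]
ee_rot: [0.755, 0.655, -0.0, -0.001]
contact_force: [-1.1, 0.7, -0.4]
gripper_width: 0.0
grasp_force: 0.0
```

```bash
python3 - <<'E'
from h import *
np.save('a.npy',get_image('scene')); print(read_state()['position'])
E
```

```text
[654.14572981  10.05867037 181.01420557]
```

Call:
arm_command --steps '[0,0,0,0,0,0,0,0,0,0,0,0,0,0,0,0,0,0,0,0,0,0,0,0]' --grip 0.085

```text
clock: 7.2
position: [654.9, 10.1, 182.4]
ee_rot: [0.755, 0.655, 0.0, 0.0]
contact_force: [0.8, 0.4, -0.3]
gripper_width: 85.0
grasp_force: 0.0
```

```bash
python3 - <<'E'
from h import *
np.save('b.npy',get_image('scene')); p=read_state()['position']; print(p)
q=w2px('scene',p); print(q)
o=[]
for f in 'ab':
    c=np.load(f+'.npy')[215:335,260:360]; c=cv2.resize(c,None,fx=4,fy=4,interpolation=cv2.INTER_CUBIC)
    c=(255*(c/255.)**.5).astype('uint8').copy(); k=((q-[260,215])*4).astype(int); cv2.circle(c,tuple(map(int,k)),4,(255,0,0),1); o.append(c)
cv2.imwrite('pics/ab.png',np.hstack(o)[:,:,::-1])
E
```

```text
[654.94865951  10.11545183 182.36302097]
[308.87819884 304.41825195]
```

View pics/ab.png

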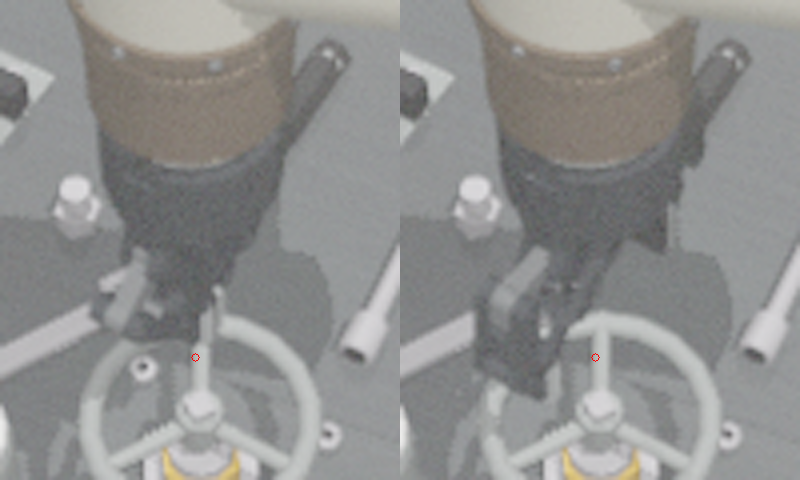

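Call:
arm_command --steps '[0,0,0,0,0,0,0,0,0,0,0,0,0,0,0.02,0,0,0,0.015,0,0,0,0.006,0,0,0,0,0]' --grip 0.0

```text
clock: 8.12
position: [654.8, 10.0, 140.9]
ee_rot: [0.755, 0.655, -0.0, -0.0]
contact_force: [0.1, 0.0, 0.4]
gripper_width: -0.1
grasp_force: 0.0
```

Call:
arm_command --steps '[0,0,0.002,0,0,0,0,0]'

```text
clock: 8.38
position: [655.1, 10.1, 139.7]
ee_rot: [0.755, 0.655, 0.0, 0.0]
contact_force: [0.4, 0.4, -0.6]
gripper_width: -0.1
grasp_force: 0.0
```

Call:
arm_command --steps '[0,0,0.002,0,0,0,0,0]'

```text
clock: 8.62
position: [654.8, 10.1, 137.2]
ee_rot: [0.755, 0.655, -0.0, -0.0]
contact_force: [0.3, -0.2, -0.2]
gripper_width: -0.3
grasp_force: 0.0
```

Call:
arm_command --steps '[0,0,0.002,0,0,0,0,0]'

```text
clock: 8.88
position: [654.8, 10.1, 135.1]
ee_rot: [0.755, 0.655, -0.0, -0.0]
contact_force: [-0.7, -0.3, 0.1]
gripper_width: 0.0
grasp_force: 0.0
```

Call:
arm_command --steps '[0,0,0.002,0,0,0,0,0]'

```text
clock: 9.12
position: [654.8, 10.1, 133.0]
ee_rot: [0.755, 0.655, -0.0, -0.0]
contact_force: [0.4, -0.8, -0.5]
gripper_width: -0.0
grasp_force: 0.0
```

Call:
arm_command --steps '[0,0,0.002,0,0,0,0,0]'

```text
clock: 9.38
position: [654.8, 10.1, 131.1]
ee_rot: [0.755, 0.655, -0.0, -0.0]
contact_force: [-1.0, 0.5, -0.0]
gripper_width: -0.0
grasp_force: 0.0
```

Call:
arm_command --steps '[0,0,0.001,0,0,0,0,0]'

```text
clock: 9.62
position: [654.9, 10.1, 130.2]
ee_rot: [0.755, 0.655, -0.0, -0.0]
contact_force: [-0.1, 0.3, 0.1]
gripper_width: 0.2
grasp_force: 0.0
```

Call:
arm_command --steps '[0,0,0.001,0,0,0,0,0]'

```text
clock: 9.88
position: [654.9, 10.1, 129.2]
ee_rot: [0.755, 0.655, -0.0, -0.0]
contact_force: [0.4, -0.2, -0.3]
gripper_width: -0.1
grasp_force: 0.0
```

Call:
arm_command --steps '[0,0,0.001,0,0,0,0,0]'

```text
clock: 10.12
position: [654.8, 10.1, 128.2]
ee_rot: [0.755, 0.655, -0.0, -0.0]
contact_force: [0.1, -1.6, 0.9]
gripper_width: 0.0
grasp_force: 0.0
```

Call:
arm_command --steps '[0,0,0.001,0,0,0,0,0]'

```text
clock: 10.38
position: [654.9, 10.1, 127.2]
ee_rot: [0.755, 0.655, -0.0, -0.0]
contact_force: [-0.1, 0.6, -0.2]
gripper_width: -0.3
grasp_force: 0.0
```

Call:
arm_command --steps '[0,0,0.001,0,0,0,0,0]'

```text
clock: 10.62
position: [654.8, 10.1, 126.2]
ee_rot: [0.755, 0.655, -0.0, -0.0]
contact_force: [0.3, -0.5, 0.7]
gripper_width: -0.1
grasp_force: 0.0
```

```bash
python3 - <<'E'
from h import *
im=get_image('scene'); cv2.imwrite('pics/s2.png',im[:,:,::-1])
c=im[270:340,270:350]; c=cv2.resize(c,None,fx=8.5,fy=8.5,interpolation=cv2.INTER_LANCZOS4)
c=(255*(c/255.)**.45).astype('uint8'); cv2.imwrite('pics/s2c.png',c[:,:,::-1])
E
```

```text
(no output)
```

View pics/s2c.png

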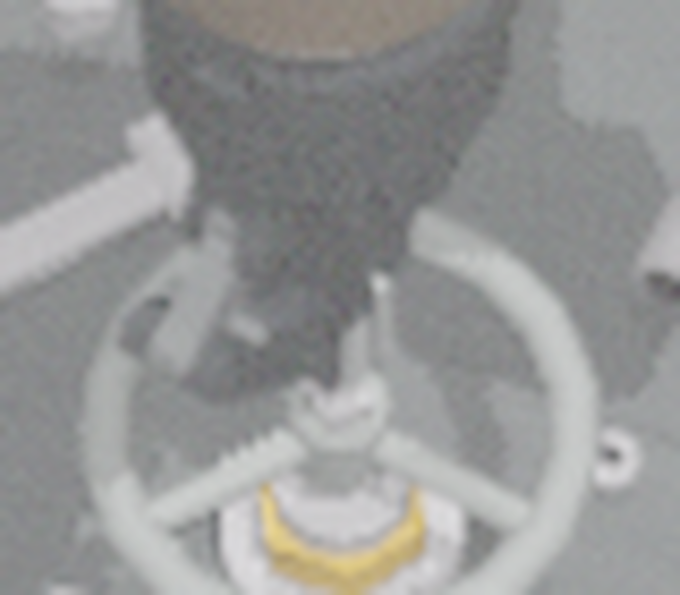

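Call:
arm_command --steps '[0,0,0.001,0,0,0,0,0]'

```text
clock: 10.92
position: [654.9, 10.1, 125.2]
ee_rot: [0.755, 0.655, -0.0, -0.0]
contact_force: [-0.5, -0.6, 0.4]
gripper_width: 0.0
grasp_force: 0.0
```

Call:
arm_command --steps '[0,0,0.001,0,0,0,0,0]'

```text
clock: 11.18
position: [654.9, 10.1, 124.2]
ee_rot: [0.755, 0.655, -0.0, -0.0]
contact_force: [-1.3, 0.0, -0.1]
gripper_width: 0.1
grasp_force: 0.0
```

Call:
arm_command --steps '[0,0,0.001,0,0,0,0,0]'

```text
clock: 11.42
position: [654.9, 10.1, 123.2]
ee_rot: [0.755, 0.655, -0.0, -0.0]
contact_force: [-0.2, 0.7, -0.4]
gripper_width: 0.2
grasp_force: 0.0
```

Call:
arm_command --steps '[0,0,0.001,0,0,0,0,0]'

```text
clock: 11.68
position: [654.9, 10.1, 122.2]
ee_rot: [0.755, 0.655, -0.0, -0.0]
contact_force: [-0.0, 0.4, 0.4]
gripper_width: -0.2
grasp_force: 0.0
```

```bash
python3 - <<'E'
from h import *
print(px2w('scene',311.4,314.1,126.2),px2w('scene',311.4,314.1,142), px2w('scene',311.4,314.1,150)); s=read_state(); print(s)
E
```

```text
[644.32476883  10.00797055 126.2       ] [652.03018253  13.68456388 142.        ] [655.93165782  15.54613013 150.        ]
{'clock': 11.675, 'joints': array([ 2.61898443e-01,  4.94682248e-01, -2.06033415e-02, -4.46553626e-05,
       -1.05565667e+00,  2.73814558e+00]), 'joint_vel': array([-8.54865077e-04, -5.46317826e-04,  1.30966090e-03, -1.60633192e-03,
        9.29593942e-04,  8.32779118e-05]), 'joint_efforts': array([ 2.07416349e-03, -4.33978951e+01,  1.76527333e+01,  3.92054960e+00,
        3.24133216e-03,  3.22417907e-05]), 'position': array([654.87842376,  10.11533187, 122.21733275]), 'ee_rot': array([ 7.55347007e-01,  6.55325028e-01, -5.71175245e-05, -4.93890498e-05]), 'contact_force': array([-0.01036816,  0.44440834,  0.35867206]), 'wrist_torque': array([ 0.00080414, -0.01168182, -0.02170587]), 'grasp_force': 0.0, 'gripper_width': -0.17739581989646522}
```

Call:
arm_command --steps '[0,0,0.001,0,0,0,0,0]'

```text
clock: 11.92
position: [654.9, 10.1, 121.2]
ee_rot: [0.755, 0.655, -0.0, -0.0]
contact_force: [-0.5, 0.4, 0.0]
gripper_width: 0.2
grasp_force: 0.0
```

Call:
arm_command --steps '[0,0,0.001,0,0,0,0,0]'

```text
clock: 12.18
position: [654.8, 10.1, 120.2]
ee_rot: [0.755, 0.655, -0.0, -0.0]
contact_force: [0.4, 0.3, 0.2]
gripper_width: 0.2
grasp_force: 0.0
```

Call:
arm_command --steps '[0,0,0.001,0,0,0,0,0]'

```text
clock: 12.42
position: [654.9, 10.1, 119.2]
ee_rot: [0.755, 0.655, -0.0, -0.0]
contact_force: [-0.0, 0.3, -0.5]
gripper_width: -0.1
grasp_force: 0.0
```

Call:
arm_command --steps '[0,0,0.001,0,0,0,0,0]'

```text
clock: 12.68
position: [654.9, 10.1, 118.2]
ee_rot: [0.755, 0.655, -0.0, -0.0]
contact_force: [0.6, 0.3, -0.9]
gripper_width: -0.2
grasp_force: 0.0
```

```bash
python3 - <<'E'
from h import *
im=get_image('scene'); a=cv2.imread('pics/s2.png')[:,:,::-1]
o=[]
for c in (a,im):
    c=c[285:330,285:335]; c=cv2.resize(c,None,fx=8,fy=8,interpolation=cv2.INTER_NEAREST); o.append((255*(c/255.)**.5).astype('uint8'))
cv2.imwrite('pics/s3.png',np.hstack(o)[:,:,::-1])
E
```

```text
(no output)
```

View pics/s3.png

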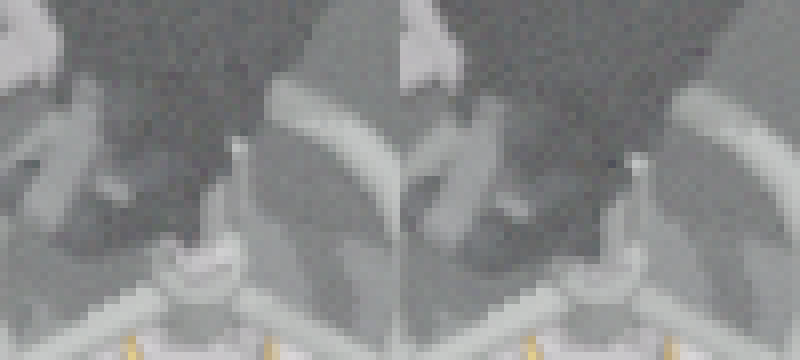

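```bash
python3 - <<'E'
from h import *
p=np.array([185,596.4,200.3])
for z in (200.3,213,273,320,400): print(z,w2px('top',[185,596.4,z]))
im=cv2.imread('pics/t0.png')[315:385,0:90]; c=cv2.resize(im,None,fx=8,fy=8,interpolation=cv2.INTER_CUBIC); c=(255*(c/255.)**.5).astype('uint8').copy()
for z in (200.3,273):
    q=(w2px('top',[185,596.4,z])-[0,315])*8; cv2.circle(c,tuple(int(v) for v in q),5,(0,0,255),1)
cv2.imwrite('pics/t0g.png',c)
E
```

```text
200.3 [ 44.10204014 344.45621897]
213 [ 41.53231015 344.8528266 ]
273 [ 28.71799265 346.83056593]
320 [ 17.82956565 348.51106668]
400 [ -2.69394079 351.67862873]
```

View pics/t0g.png

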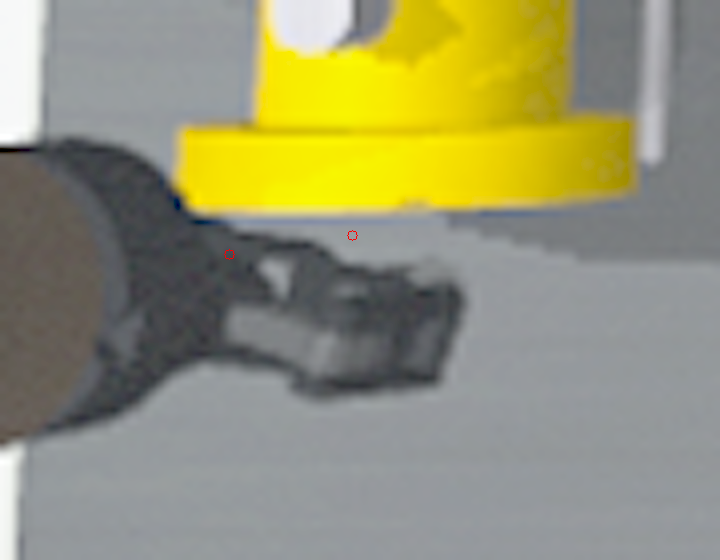

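```bash
python3 - <<'E'
from h import *
c=np.array([185,596.4]); ty=np.array([-.296,-.955]); tx=np.array([.955,-.296])
for z in (200,213,230):
  for o in (42.5,57):
    for s in (-11,11): print(z,o,s,(w2px('top',[*(c+ty*o+tx*s),z])-[0,315])*8)
# wrist flange: axis direction: image axis of brown wrist disc center ~ (-?,300)
for z in (300,350,400): print(z,(w2px('top',[*c,z])-[0,315])*8)
E
```

```text
200 42.5 -11 [478.10309451 315.9394527 ]
200 42.5 11 [503.77965473 242.00403094]
200 57 -11 [525.18661439 330.78984075]
200 57 11 [550.79113581 256.79498678]
213 42.5 -11 [458.20455003 319.95816919]
213 42.5 11 [484.16052008 245.3135645 ]
213 57 -11 [505.7271091  334.95169161]
213 57 11 [531.609696   260.24651345]
230 42.5 -11 [431.60501891 325.33021911]
230 42.5 11 [457.9355258  249.73743438]
230 57 -11 [479.71420778 340.51513293]
230 57 11 [505.96951602 264.86023203]
300 [180.48369638 262.24726734]
350 [ 83.56322308 277.20580349]
400 [-21.55152634 293.42902987]
```

Call:
arm_command --steps '[0,0,0.001,0,0,0,0,0,0,0,0.001,0,0,0,0,0]'

```text
clock: 13.22
position: [654.9, 10.1, 116.2]
ee_rot: [0.755, 0.655, -0.0, -0.0]
contact_force: [0.1, 0.0, -0.3]
gripper_width: -0.0
grasp_force: 0.0
```

Call:
arm_command --steps '[0,0,0.001,0,0,0,0,0]'

```text
clock: 13.48
position: [654.9, 10.1, 115.2]
ee_rot: [0.755, 0.655, -0.0, -0.0]
contact_force: [0.4, 0.1, 0.7]
gripper_width: -0.1
grasp_force: 0.0
```

Call:
arm_command --steps '[0,0,0.001,0,0,0,0,0]'

```text
clock: 13.72
position: [654.8, 10.1, 114.2]
ee_rot: [0.755, 0.655, -0.0, -0.0]
contact_force: [1.0, -0.1, -0.1]
gripper_width: -0.2
grasp_force: 0.0
```

Call:
arm_command --steps '[0,0,0.001,0,0,0,0,0]'

```text
clock: 13.98
position: [654.9, 10.1, 113.2]
ee_rot: [0.755, 0.655, -0.0, -0.0]
contact_force: [0.2, -0.1, 0.3]
gripper_width: -0.3
grasp_force: 0.0
```

Call:
arm_command --steps '[0,0,0.001,0,0,0,0,0]'

```text
clock: 14.22
position: [654.8, 10.1, 112.2]
ee_rot: [0.755, 0.655, -0.0, -0.0]
contact_force: [0.3, 0.0, -0.6]
gripper_width: -0.1
grasp_force: 0.0
```

```bash
python3 - <<'E'
from h import *
a=np.load('a.npy').astype(int); b=np.load('b.npy').astype(int)
s=read_state(); print(s['position'],s['contact_force'],s['wrist_torque'])
E
```

```text
[654.82116966  10.06145417 112.18440196] [ 0.25534142  0.0104535  -0.63619152] [ 0.03094288 -0.01868773 -0.07450611]
```

Call:
arm_command --steps '[0,0,-0.02,0,0,0,-0.04,0,0,0,-0.04,0,0,0,0,0,0,0,0,0]'

```text
clock: 14.85
position: [654.4, 10.2, 211.8]
ee_rot: [0.755, 0.655, -0.0, -0.0]
contact_force: [-0.4, -0.4, -1.6]
gripper_width: -0.4
grasp_force: 0.0
```

```bash
python3 - <<'E'
from h import *
np.save('a.npy',get_image('scene')); print(read_state()['position'])
E
```

```text
[654.13987594  10.10561403 211.00867084]
```

Call:
arm_command --steps '[0,0,0,0.1745,0,0,0,0.1745,0,0,0,0.1745,0,0,0,0.1745,0,0,0,0.1745,0,0,0,0.1745,0,0,0,0.1745,0,0,0,0.1745,0,0,0,0.1745,0,0,0,0.1745,0,0,0,0.1745,0,0,0,0.1745,0,0,0,0.1745,0,0,0,0.1745,0,0,0,0.1745,0,0,0,0.1745,0,0,0,0.1745,0,0,0,0.1745,0,0,0,0,0,0,0,0]'

```text
clock: 17.4
position: [654.6, 10.0, 211.4]
ee_rot: [-0.656, 0.754, 0.0, -0.001]
contact_force: [-0.0, 0.1, 0.1]
gripper_width: -0.2
grasp_force: 0.0
```

```bash
python3 - <<'E'
from h import *
np.save('b.npy',get_image('scene')); p=read_state()['position']; go(*p)
q=w2px('scene',p); print(p,q); o=[]
for f in 'ab':
    c=np.load(f+'.npy')[240:320,275:345]; c=cv2.resize(c,None,fx=5.7,fy=5.7,interpolation=cv2.INTER_CUBIC)
    c=(255*(c/255.)**.45).astype('uint8').copy()
    for dz in (0,19,73):
        k=(w2px('scene',p+[0,0,dz])-[275,240])*5.7; cv2.circle(c,tuple(int(v) for v in k),3,(255,0,0),1)
    o.append(c)
cv2.imwrite('pics/roll.png',np.hstack(o)[:,:,::-1])
E
```

```text
shift [0. 0. 0.] roll 0 yaw -98.0 j [ 0.26  0.43  0.11 -0.   -1.25 -0.4 ] tilt [-0.001 -0.    -1.   ] t 17.4
[654.70826789  10.06645122 211.65912027] [308.72345253 296.4348788 ]
```

View pics/roll.png

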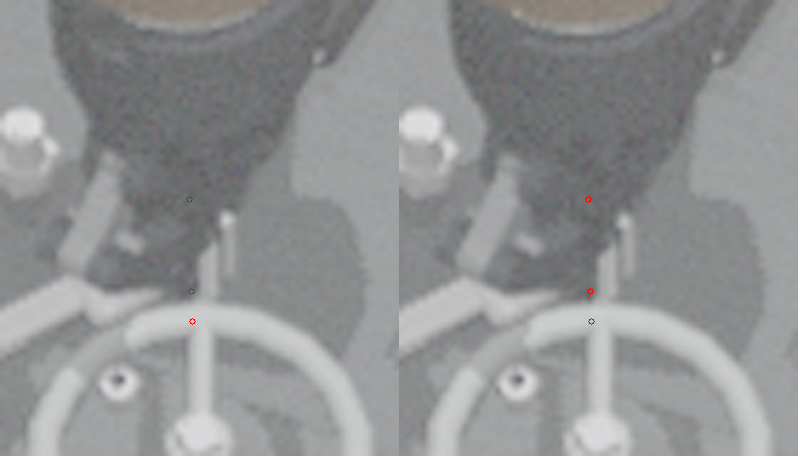

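Call:
arm_command --steps '[0,0,0.04,0,0,0,0.04,0,0,0,0.018,0,0,0,0,0,0,0,0,0]'

```text
clock: 18.08
position: [655.0, 10.1, 114.4]
ee_rot: [-0.656, 0.755, -0.0, 0.0]
contact_force: [0.1, -0.3, 0.2]
gripper_width: 0.3
grasp_force: 0.0
```

Call:
arm_command --steps '[0,0,0.001,0,0,0,0,0,0,0,0.001,0,0,0,0,0]'

```text
clock: 18.58
position: [654.8, 10.1, 112.2]
ee_rot: [-0.656, 0.755, 0.0, -0.0]
contact_force: [-0.4, 0.5, 0.0]
gripper_width: -0.3
grasp_force: 0.0
```

Call:
arm_command --steps '[0,0,0.001,0,0,0,0,0]'

```text
clock: 18.82
position: [654.9, 10.1, 111.3]
ee_rot: [-0.656, 0.755, 0.0, -0.0]
contact_force: [0.6, 0.0, -0.2]
gripper_width: -0.0
grasp_force: 0.0
```

Call:
arm_command --steps '[0,0,0.001,0,0,0,0,0]'

```text
clock: 19.08
position: [655.0, 10.1, 111.2]
ee_rot: [-0.656, 0.755, -0.0, 0.0]
contact_force: [-2.2, -0.7, 4.2]
gripper_width: -0.2
grasp_force: 2.3
```

Call:
arm_command --steps '[0,0,0.001,0,0,0,0,0]'

```text
clock: 19.32
position: [655.1, 10.1, 111.1]
ee_rot: [-0.656, 0.755, -0.0, 0.0]
contact_force: [-3.3, 0.2, 8.0]
gripper_width: -0.1
grasp_force: 4.1
```

Call:
arm_command --steps '[0,0,0.001,0,0,0,0,0]'

```text
clock: 19.58
position: [655.1, 10.1, 111.1]
ee_rot: [-0.656, 0.755, -0.001, 0.0]
contact_force: [-5.3, 0.8, 10.8]
gripper_width: -0.2
grasp_force: 5.7
```

Call:
arm_command --steps '[0,0,-0.03,0,0,0,0,-0.177,0,0,0,-0.177,0,0,0,-0.177,0,0,0,-0.177,0,0,0,-0.177,0,0,0,-0.177,0,0,0,-0.177,0,0,0,-0.177,0,0,0,-0.177,0,0,0,-0.177,0,0,0,-0.177,0,0,0,-0.177,0,0,0,-0.177,0,0,0,-0.177,0,0,0,-0.177,0,0,0,-0.177,0,0,0,-0.177,0,0,0,-0.177,0,0,0,-0.177]' --grip 0.05

```text
clock: 22.08
position: [654.9, 10.1, 137.6]
ee_rot: [0.676, 0.737, -0.0, -0.0]
contact_force: [-0.3, -0.1, -1.0]
gripper_width: 49.8
grasp_force: 0.0
```

```bash
python3 - <<'E'
from h import *
go(655,11,100)
E
```

```text
shift [0.0009 0.0002 0.0376] roll 0 yaw 94.9 j [ 0.26  0.48 -0.   -0.   -1.09  2.97] tilt [-0.  0. -1.] t 22.1
```

Call:
arm_command --steps '[0.0009,0,0.02,0,0,0,0.01,0,0,0,0.007,0,0,0,0,0]'

```text
clock: 22.58
position: [654.7, 10.9, 100.8]
ee_rot: [0.678, 0.735, -0.0, -0.0]
contact_force: [0.2, -0.4, 0.1]
gripper_width: 50.4
grasp_force: 0.0
```

Call:
arm_command --steps '[0,0,0,0,0,0,0,0,0,0,0,0,0,0,0,0,0,0,0,0]' --grip 0.0

```text
clock: 23.2
position: [655.3, 11.0, 102.3]
ee_rot: [0.678, 0.735, 0.001, 0.001]
contact_force: [-2.4, 0.5, 5.3]
gripper_width: 18.9
grasp_force: 59.0
```

Call:
arm_command --steps '[0,0,0,0.05,0,0,0,0.15,0,0,0,0.18,0,0,0,0.18,0,0,0,0.18]'

```text
clock: 23.82
position: [655.2, 11.1, 102.3]
ee_rot: [0.899, 0.438, 0.0, 0.0]
contact_force: [-1.1, 0.7, 5.9]
gripper_width: 18.9
grasp_force: 59.1
```

```bash
python3 - <<'E'
from h import *
s=read_state(); print(s['wrist_torque'],s['gripper_width'],s['contact_force'])
im=get_image('scene'); c=cv2.resize(im[285:345,270:350],None,fx=5,fy=5,interpolation=cv2.INTER_CUBIC); c=(255*(c/255.)**.45).astype('uint8'); cv2.imwrite('pics/turn.png',c[:,:,::-1])
E
```

```text
[0.10101041 0.48178599 0.19878066] 18.924420758115843 [-1.12720465  0.71157671  5.87982731]
```

```bash
cat >> h.py <<'E'
def spokes(im,c=(656.5,12.5),z=124):
    g=cv2.cvtColor(im,cv2.COLOR_RGB2GRAY).astype(np.float32); A=np.arange(-90,180,5)
    out=[]
    for a in A:
        P=[w2px('scene',[c[0]+r*np.cos(np.radians(a)),c[1]+r*np.sin(np.radians(a)),z]) for r in (32,36,40,44)]
        out.append(int(np.mean([cv2.getRectSubPix(g,(1,1),tuple(map(float,p)))[0,0] for p in P])))
    return ' '.join(f'{a}:{o}' for a,o in zip(A,out))
E
python3 - <<'E'
from h import *
print(spokes(cv2.imread('pics/s0.png')[:,:,::-1]));print(spokes(cv2.imread('pics/s2.png')[:,:,::-1]))
print(spokes(get_image('scene')))
E
```

```text
-90:101 -85:101 -80:102 -75:102 -70:101 -65:101 -60:101 -55:98 -50:100 -45:131 -40:164 -35:141 -30:99 -25:126 -20:141 -15:153 -10:162 -5:163 0:147 5:139 10:135 15:137 20:139 25:141 30:141 35:143 40:142 45:143 50:141 55:142 60:135 65:135 70:132 75:109 80:123 85:156 90:147 95:97 100:86 105:87 110:87 115:89 120:92 125:91 130:90 135:87 140:89 145:92 150:94 155:97 160:98 165:98 170:97 175:98
-90:68 -85:57 -80:63 -75:69 -70:68 -65:70 -60:74 -55:76 -50:86 -45:121 -40:154 -35:132 -30:90 -25:117 -20:132 -15:143 -10:153 -5:154 0:137 5:131 10:125 15:128 20:130 25:132 30:131 35:135 40:132 45:134 50:133 55:134 60:126 65:126 70:126 75:101 80:113 85:140 90:135 95:90 100:80 105:78 110:79 115:80 120:85 125:85 130:78 135:69 140:65 145:66 150:64 155:66 160:65 165:65 170:67 175:64
-90:46 -85:45 -80:45 -75:48 -70:63 -65:74 -60:70 -55:70 -50:71 -45:70 -40:71 -35:76 -30:89 -25:117 -20:132 -15:143 -10:152 -5:152 0:136 5:131 10:121 15:104 20:102 25:105 30:120 35:118 40:132 45:126 50:128 55:131 60:138 65:127 70:115 75:96 80:81 85:73 90:71 95:78 100:79 105:78 110:80 115:82 120:86 125:84 130:77 135:68 140:67 145:65 150:65 155:74 160:111 165:88 170:50 175:46
```

Call:
arm_command --steps '[0,0,0,0.178,0,0,0,0.178,0,0,0,0.178,0,0,0,0.178,0,0,0,0.178,0,0,0,0.178,0,0,0,0.178,0,0,0,0.178,0,0,0,0.178,0,0,0,0.178,0,0,0,0.178,0,0,0,0.178,0,0,0,0.178,0,0,0,0.178,0,0,0,0.178,0,0,0,0.178,0,0,0,0.178,0,0,0,0.178]'

```text
clock: 26.18
position: [655.5, 11.4, 102.4]
ee_rot: [-0.41, 0.912, -0.0, 0.001]
contact_force: [-1.2, 1.0, 5.1]
gripper_width: 19.1
grasp_force: 58.6
```

```bash
python3 - <<'E'
from h import *
go(0,0,0); print(read_state()['wrist_torque'])
print(spokes(get_image('scene')))
E
```

```text
shift [0.4442 0.4825 0.1011] roll 0 yaw -131.6 j [ 0.26  0.51 -0.04  0.   -1.01 -0.99] tilt [ 0.002  0.    -1.   ] t 26.2
[0.40931988 0.33402222 0.15173953]
-90:43 -85:46 -80:45 -75:52 -70:71 -65:75 -60:73 -55:71 -50:70 -45:69 -40:72 -35:74 -30:113 -25:148 -20:132 -15:137 -10:152 -5:154 0:137 5:131 10:126 15:128 20:130 25:132 30:131 35:135 40:132 45:134 50:131 55:139 60:148 65:138 70:117 75:86 80:75 85:73 90:72 95:108 100:141 105:136 110:94 115:82 120:85 125:85 130:77 135:69 140:68 145:66 150:65 155:65 160:59 165:49 170:44 175:44
```

Call:
arm_command --steps '[0,0,0,0.1,0,0,0,0.1,0,0,0,0.1]'

```text
clock: 26.6
position: [655.5, 11.4, 102.3]
ee_rot: [-0.27, 0.963, -0.0, 0.001]
contact_force: [-0.3, 2.4, 5.9]
gripper_width: 19.0
grasp_force: 58.6
```

```bash
python3 - <<'E'
from h import *
go(0,0,0); print(read_state()['wrist_torque'])
E
```

```text
shift [0.5661 0.3311 0.1011] roll 0 yaw -148.7 j [ 0.26  0.51 -0.04  0.   -1.01 -1.29] tilt [ 0.002  0.    -1.   ] t 26.6
[0.34890896 0.34409253 0.12729183]
```

Call:
arm_command --steps '[0,0,0,0.1,0,0,0,0.1,0,0,0,0.1]'

```text
clock: 26.98
position: [655.5, 11.3, 102.3]
ee_rot: [-0.123, 0.992, -0.0, 0.001]
contact_force: [-0.8, 1.3, 5.7]
gripper_width: 18.9
grasp_force: 58.6
```

```bash
python3 - <<'E'
from h import *
go(0,0,0); print(read_state()['wrist_torque'])
E
```

```text
shift [0.6387 0.1491 0.101 ] roll 0 yaw -165.9 j [ 0.26  0.51 -0.04  0.   -1.01 -1.59] tilt [ 0.002  0.    -1.   ] t 27.0
[0.2733496  0.27865877 0.18072478]
```

Call:
arm_command --steps '[0,0,0,0.1,0,0,0,0.1,0,0,0,0.1]'

```text
clock: 27.35
position: [655.6, 11.3, 102.3]
ee_rot: [0.027, 1.0, 0.0, 0.001]
contact_force: [-0.9, 0.2, 4.9]
gripper_width: 18.9
grasp_force: 58.6
```

```bash
python3 - <<'E'
from h import *
go(0,0,0); print(read_state()['wrist_torque'])
print(spokes(get_image('scene')))
E
```

```text
shift [ 0.6542 -0.0462  0.101 ] roll 0 yaw 176.9 j [ 0.26  0.51 -0.04  0.   -1.01 -1.89] tilt [ 0.002  0.    -1.   ] t 27.4
[0.24481286 0.25301111 0.16915924]
-90:70 -85:84 -80:135 -75:150 -70:116 -65:69 -60:71 -55:71 -50:75 -45:84 -40:88 -35:88 -30:94 -25:118 -20:132 -15:143 -10:152 -5:153 0:136 5:131 10:126 15:125 20:105 25:102 30:105 35:126 40:114 45:129 50:132 55:127 60:140 65:131 70:114 75:95 80:82 85:73 90:71 95:78 100:79 105:79 110:81 115:81 120:73 125:51 130:41 135:42 140:43 145:51 150:49 155:48 160:53 165:69 170:47 175:42
```

Call:
arm_command --steps '[0,0,0,0.15,0,0,0,0.15,0,0,0,0.15,0,0,0,0.15,0,0,0,0.15,0,0,0,0.15,0,0,0,0.15]'

```text
clock: 28.28
position: [654.7, 7.3, 103.6]
ee_rot: [0.525, 0.851, -0.003, 0.001]
contact_force: [-6.8, -0.6, 16.1]
gripper_width: 14.6
grasp_force: 94.9
```

```bash
python3 - <<'E'
from h import *
go(0,0,0); print(read_state()['wrist_torque'])
print(spokes(get_image('scene')))
E
```

```text
shift [ 0.2879 -0.5879  0.1045] roll 0 yaw 116.7 j [ 0.26  0.51 -0.04  0.01 -1.02 -2.94] tilt [-0.001 -0.006 -1.   ] t 28.3
[-0.58321449  1.90091985 -0.06308052]
-90:68 -85:69 -80:69 -75:71 -70:71 -65:69 -60:69 -55:71 -50:71 -45:70 -40:69 -35:67 -30:74 -25:89 -20:99 -15:114 -10:111 -5:106 0:111 5:129 10:133 15:123 20:129 25:131 30:130 35:135 40:132 45:133 50:133 55:139 60:143 65:139 70:125 75:102 80:85 85:74 90:73 95:74 100:80 105:80 110:79 115:81 120:83 125:104 130:145 135:152 140:101 145:68 150:65 155:66 160:65 165:67 170:66 175:66
```

Call:
arm_command --steps '[0,0,0,0,0,0,0,0,0,0,0,0,0,0,-0.02,0,0,0,-0.01,-0.17,0,0,0,-0.17,0,0,0,-0.17,0,0,0,-0.17,0,0,0,-0.17,0,0,0,-0.17,0,0,0,-0.17,0,0,0,-0.17,0,0,0,-0.17,0,0,0,-0.17,0,0,0,-0.17,0,0,0,-0.17,0,0,0,0]' --grip 0.05

```text
clock: 30.45
position: [654.2, 11.0, 130.2]
ee_rot: [-0.451, 0.892, 0.0, -0.001]
contact_force: [0.1, 0.5, -0.0]
gripper_width: 50.0
grasp_force: 0.0
```

```bash
python3 - <<'E'
from h import *
go(655.3,11.2,101.5); print(read_state()['wrist_torque'])
print(spokes(get_image('scene'))[-220:])
E
```

```text
shift [-0.0009 -0.0008  0.0287] roll 0 yaw -126.3 j [ 0.26  0.49 -0.01 -0.   -1.07 -0.9 ] tilt [-0.002 -0.    -1.   ] t 30.4
[-0.05928141 -0.03797905 -0.06685732]
:128 25:132 30:132 35:136 40:133 45:133 50:133 55:137 60:140 65:139 70:125 75:102 80:86 85:74 90:72 95:74 100:78 105:78 110:80 115:81 120:85 125:86 130:119 135:153 140:140 145:82 150:66 155:65 160:72 165:61 170:57 175:61
```

Call:
arm_command --steps '[-0.0009,-0.0008,0.02,0,0,0,0.0085,0,0,0,0,0]'

```text
clock: 30.88
position: [655.4, 11.1, 101.8]
ee_rot: [-0.452, 0.892, 0.0, -0.001]
contact_force: [0.1, -0.3, 0.7]
gripper_width: 50.5
grasp_force: 0.0
```

Call:
arm_command --steps '[0,0,0,0,0,0,0,0,0,0,0,0,0,0,0,0,0,0,0,0,0,0,0,0.1,0,0,0,0.05]' --grip 0.0

```text
clock: 31.75
position: [656.2, 12.1, 105.4]
ee_rot: [-0.384, 0.923, -0.0, 0.001]
contact_force: [-4.0, 3.3, 7.0]
gripper_width: 10.6
grasp_force: 68.1
```

```bash
python3 - <<'E'
from h import *
go(655.3,11.2,101.5); print(read_state()['wrist_torque'])
print(spokes(get_image('scene'))[-100:])
E
```

```text
shift [0.0012 0.     0.0039] roll 0 yaw -134.8 j [ 0.26  0.51 -0.04 -0.   -1.02 -1.05] tilt [ 0.002  0.001 -1.   ] t 31.8
[0.86470506 1.19745758 0.14700893]
110:79 115:81 120:95 125:138 130:153 135:111 140:71 145:66 150:65 155:65 160:62 165:52 170:45 175:45
```

Call:
arm_command --steps '[0,0,0,0.1,0,0,0,0.05]'

```text
clock: 32.05
position: [656.1, 11.7, 105.4]
ee_rot: [-0.314, 0.949, -0.0, 0.001]
contact_force: [-4.0, 1.9, 7.3]
gripper_width: 9.4
grasp_force: 85.5
```

```bash
python3 - <<'E'
from h import *
go(655.3,11.2,101.5); print(read_state()['wrist_torque'])
print(spokes(get_image('scene'))[-100:])
E
```

```text
shift [0.001  0.0001 0.0039] roll 0 yaw -143.4 j [ 0.26  0.51 -0.04  0.   -1.02 -1.2 ] tilt [ 0.002 -0.    -1.   ] t 32.0
[0.54223854 1.19851622 0.35531875]
110:80 115:84 120:126 125:154 130:131 135:81 140:67 145:66 150:63 155:59 160:56 165:49 170:46 175:45
```

Call:
arm_command --steps '[0,0,0,0,0,0,0,0,0,0,0,0]' --grip 0.032

```text
clock: 32.48
position: [655.8, 11.1, 102.5]
ee_rot: [-0.314, 0.949, 0.0, -0.0]
contact_force: [-0.3, 0.2, 0.8]
gripper_width: 32.1
grasp_force: 0.0
```

Call:
arm_command --steps '[0,0,0.001,0,0,0,0.001,0,0,0,0,0]'

```text
clock: 32.85
position: [655.9, 11.2, 100.5]
ee_rot: [-0.314, 0.949, 0.0, -0.0]
contact_force: [0.5, -0.6, -0.1]
gripper_width: 32.2
grasp_force: 0.0
```

Call:
arm_command --steps '[0,0,0.001,0,0,0,0.001,0,0,0,0,0]'

```text
clock: 33.22
position: [656.1, 11.3, 99.0]
ee_rot: [-0.314, 0.949, -0.0, 0.0]
contact_force: [-1.3, 0.5, 0.6]
gripper_width: 32.2
grasp_force: 0.4
```

Call:
arm_command --steps '[0,0,0.001,0,0,0,0.001,0,0,0,0,0]'

```text
clock: 33.6
position: [656.3, 11.2, 98.7]
ee_rot: [-0.314, 0.949, -0.0, 0.001]
contact_force: [-2.3, 0.5, 6.3]
gripper_width: 31.7
grasp_force: 3.7
```

Call:
arm_command --steps '[0,0,0.001,0,0,0,0,0]'

```text
clock: 33.85
position: [656.3, 11.2, 98.5]
ee_rot: [-0.314, 0.949, -0.0, 0.001]
contact_force: [-4.2, 0.3, 10.7]
gripper_width: 32.1
grasp_force: 5.2
```

Call:
arm_command --steps '[0,0,-0.002,0,0,0,0,0,0,0,0,0]'

```text
clock: 34.22
position: [656.2, 11.3, 98.7]
ee_rot: [-0.314, 0.949, -0.0, 0.0]
contact_force: [-1.8, 0.6, 6.7]
gripper_width: 32.2
grasp_force: 3.1
```

Call:
arm_command --steps '[0,0,0,0,0,0,0,0,0,0,0,0,0,0,0,0,0,0,0,0]' --grip 0.0

```text
clock: 34.85
position: [656.2, 12.0, 99.5]
ee_rot: [-0.314, 0.949, 0.0, 0.001]
contact_force: [-3.9, 2.9, 8.5]
gripper_width: 20.3
grasp_force: 59.3
```

Call:
arm_command --steps '[0,0,0,0.1,0,0,0,0.1,0,0,0,0.1]'

```text
clock: 35.22
position: [653.2, 10.5, 99.5]
ee_rot: [-0.167, 0.986, -0.0, -0.003]
contact_force: [-11.2, 0.5, 13.7]
gripper_width: 20.2
grasp_force: 64.4
```

```bash
python3 - <<'E'
from h import *
go(655.3,11.2,101.5); print(read_state()['wrist_torque'])
print(spokes(get_image('scene')))
E
```

```text
shift [-0.0022 -0.     -0.002 ] roll 0 yaw -160.7 j [ 0.26  0.52 -0.05  0.   -1.01 -1.5 ] tilt [-0.006 -0.002 -1.   ] t 35.2
[0.25755101 3.09148351 0.43531128]
-90:68 -85:69 -80:70 -75:70 -70:70 -65:68 -60:69 -55:70 -50:76 -45:79 -40:86 -35:84 -30:89 -25:101 -20:90 -15:102 -10:110 -5:119 0:138 5:123 10:123 15:128 20:130 25:132 30:131 35:133 40:132 45:133 50:132 55:139 60:150 65:140 70:125 75:103 80:82 85:74 90:71 95:77 100:79 105:79 110:79 115:83 120:126 125:155 130:131 135:78 140:54 145:52 150:46 155:48 160:51 165:52 170:47 175:44
```

Call:
arm_command --steps '[0,0,0,0,0,0,0,0,0,0,0,0,0,0,-0.02,0,0,0,-0.04,0,0,0,-0.04,0,0,0,-0.04,0]' --grip 0.06

```text
clock: 36.15
position: [656.0, 11.4, 238.4]
ee_rot: [-0.169, 0.986, 0.0, -0.0]
contact_force: [1.3, 0.1, -0.3]
gripper_width: 59.9
grasp_force: 0.0
```

```bash
python3 - <<'E'
from h import *
im=snap('scene','s4.png'); print(spokes(im)); t=snap('top','t4.png')
a=cv2.imread('pics/s0.png').astype(int); 
# cover/drivers moved? compare with start views
d=np.abs(a-cv2.imread('pics/s4.png').astype(int)).max(2); 
for n,(u0,u1,v0,v1) in dict(cover=(380,440,262,320),A=(435,490,265,355),B=(340,390,230,310),C=(295,352,220,295)).items(): print(n,(d[v0:v1,u0:u1]>50).sum())
from scipy.spatial.transform import Rotation
c=np.array([431,162.7]); go(c[0],c[1],200-30,15.9-90+90)
E
```

```text
-90:77 -85:74 -80:80 -75:87 -70:89 -65:94 -60:95 -55:92 -50:90 -45:89 -40:91 -35:86 -30:91 -25:103 -20:93 -15:103 -10:113 -5:133 0:150 5:128 10:125 15:130 20:132 25:134 30:133 35:136 40:135 45:135 50:134 55:141 60:152 65:143 70:127 75:105 80:84 85:76 90:74 95:79 100:80 105:80 110:82 115:85 120:127 125:156 130:136 135:92 140:83 145:87 150:88 155:89 160:90 165:91 170:92 175:92
cover 1143
A 0
B 472
C 1237
shift [0.1653 0.2187 0.0712] roll -3.0797 yaw -160.6 j [ 0.26  0.41  0.16  0.   -1.3  -1.5 ] tilt [ 0.011  0.001 -1.   ] t 36.2
```

```bash
cat >> h.py <<'E'
def cover(im,z=12,win=(190,300,195,300)):
    u0,u1,v0,v1=win; g=cv2.cvtColor(im,cv2.COLOR_RGB2GRAY)[v0:v1,u0:u1]; g=cv2.resize(g,None,fx=4,fy=4,interpolation=cv2.INTER_CUBIC)
    cs,_=cv2.findContours((g>190).astype('uint8'),cv2.RETR_EXTERNAL,cv2.CHAIN_APPROX_NONE)
    k=max(cs,key=cv2.contourArea); (x,y),(a,b),_=cv2.fitEllipse(cv2.convexHull(k))
    f=lambda x,y:px2w('top',u0+(x+.5)/4-.5,v0+(y+.5)/4-.5,z)
    c=f(x,y); m=np.zeros_like(g); cv2.ellipse(m,((x,y),(a*.9,b*.9),0),255,-1)
    hs,_=cv2.findContours(((g<150)&(m>0)).astype('uint8'),cv2.RETR_EXTERNAL,cv2.CHAIN_APPROX_NONE)
    A=[]
    for h in hs:
        M=cv2.moments(h)
        if M['m00']<15: continue
        d=f(M['m10']/M['m00'],M['m01']/M['m00'])-c; r=np.hypot(*d[:2])
        if 34<r<46: A.append((np.degrees(np.arctan2(d[1],d[0])).round(1),r.round(1)))
    print('cover',c.round(1),'diam px',round(a/4,1),round(b/4,1),A)
    return c
E
python3 - <<'E'
from h import *
for f in('t0','t4'): cover(cv2.imread(f'pics/{f}.png')[:,:,::-1])
t=cv2.imread('pics/t4.png'); g=t[190:295,180:380]; cv2.imwrite('pics/t4c.png',cv2.resize(g,None,fx=4,fy=4,interpolation=cv2.INTER_CUBIC))
E
```

```text
cover [431.9 164.2  12. ] diam px 40.9 41.4 [(np.float64(150.8), np.float64(39.7)), (np.float64(-118.4), np.float64(39.7)), (np.float64(60.9), np.float64(40.4)), (np.float64(-28.5), np.float64(40.4))]
cover [373.  193.3  12. ] diam px 64.4 69.2 []
```

```bash
cat >> h.py <<'E'
REG=dict(cover=(383,437,265,315),A=(438,484,270,350),B=(343,388,233,308),C=(298,350,223,293))
def moved(im):
    a=cv2.imread('pics/s0.png'); b=np.ascontiguousarray(im[:,:,::-1])
    for n,(u0,u1,v0,v1) in REG.items():
        r=cv2.matchTemplate(b[v0-40:v1+40,u0-40:u1+40],a[v0:v1,u0:u1],cv2.TM_CCOEFF_NORMED); _,m,_,l=cv2.minMaxLoc(r); print(n,'score',round(m,2),'shift px',l[0]-40,l[1]-40)
E
python3 - <<'E'
from h import *
moved(cv2.imread('pics/s4.png')[:,:,::-1])
E
```

```text
cover score 0.98 shift px -12 1
A score 0.97 shift px 0 0
B score 0.55 shift px 0 0
C score 0.45 shift px -13 18
```

```bash
python3 - <<'E'
from h import *
go(500,-250,238)
E
```

```text
shift [ 0.2369 -0.1936  0.0035] roll 0 yaw -160.6 j [ 0.26  0.41  0.16  0.   -1.3  -1.5 ] tilt [ 0.011  0.001 -1.   ] t 36.2
```

Call:
arm_command --steps '[0.03,-0.024,0,0,0.03,-0.024,0,0,0.03,-0.024,0,0,0.03,-0.024,0,0,0.03,-0.024,0,0,0.03,-0.024,0,0,0.03,-0.024,0,0,0.03,-0.024,0,0,0,0,0,0,0,0,0,0]'

```text
clock: 37.5
position: [493.6, -249.3, 237.2]
ee_rot: [-0.168, 0.986, 0.0, -0.0]
contact_force: [1.0, 0.0, -1.1]
gripper_width: 60.0
grasp_force: 0.0
```

```bash
python3 - <<'E'
from h import *
moved(snap('scene','s5.png')); im=snap('top','t5.png'); c=cover(im)
cv2.imwrite('pics/t5c.png',cv2.resize(im[190:295,180:380],None,fx=4,fy=4,interpolation=cv2.INTER_CUBIC)[:,:,::-1])
for w in (-14,46,-74,-134): go(c[0],c[1],90,w+0)
E
```

```text
cover score 0.98 shift px -12 1
A score 0.97 shift px 0 0
B score 0.6 shift px 0 0
C score 0.99 shift px 0 0
cover [446.9 140.7  12. ] diam px 40.6 41.1 [(np.float64(150.9), np.float64(39.9)), (np.float64(-118.7), np.float64(39.6)), (np.float64(61.0), np.float64(40.2)), (np.float64(-28.2), np.float64(40.0))]
shift [-0.0855  0.3829  0.1475] roll -2.5574 yaw -160.5 j [-0.17  0.24 -0.11 -0.   -1.22 -1.06] tilt [-0.  0. -1.] t 37.6
shift [-0.0855  0.3829  0.1475] roll 2.6786 yaw -160.5 j [-0.17  0.24 -0.11 -0.   -1.22 -1.06] tilt [-0.  0. -1.] t 37.6
shift [-0.0855  0.3829  0.1475] roll -1.5102 yaw -160.5 j [-0.17  0.24 -0.11 -0.   -1.22 -1.06] tilt [-0.  0. -1.] t 37.6
shift [-0.0855  0.3829  0.1475] roll -0.463 yaw -160.5 j [-0.17  0.24 -0.11 -0.   -1.22 -1.06] tilt [-0.  0. -1.] t 37.6
```

Call:
arm_command --steps '[-0.0085,0.0383,0,0,-0.0085,0.0383,0,0,-0.0085,0.0383,0,0,-0.0085,0.0383,0,0,-0.0086,0.0383,0,0,-0.0086,0.0383,0,0,-0.0086,0.0383,0,0,-0.0086,0.0383,0,0,-0.0086,0.0383,0,0,-0.0086,0.0383,0,0,0,0,0.02,-0.168,0,0,0.02,-0.168,0,0,0.02,-0.168,0,0,0.02,-0.168,0,0,0.02,-0.168,0,0,0.02,-0.168,0,0,0.02,-0.168,0,0,0,-0.168,0,0,0,-0.168,0,0,0,0]'

```text
clock: 40.1
position: [446.9, 141.0, 97.7]
ee_rot: [0.799, -0.602, 0.0, -0.0]
contact_force: [0.4, -0.3, 0.2]
gripper_width: 59.7
grasp_force: 0.0
```

```bash
python3 - <<'E'
from h import *
go(447.9,141.5,-14,-73.8)
E
```

```text
shift [-0.0002 -0.0011  0.1117] roll -0.0032 yaw -74.0 j [ 0.65  0.23 -0.51 -0.   -0.83 -0.37] tilt [ 0.  0. -1.] t 40.1
```

Call:
arm_command --steps '[0,-0.001,0.04,0,0,0,0.04,0,0,0,0.02,0,0,0,0.01,0,0,0,0,0]'

```text
clock: 40.72
position: [447.9, 140.6, -12.4]
ee_rot: [0.799, -0.602, -0.0, 0.0]
contact_force: [-0.3, 0.4, 1.0]
gripper_width: 60.2
grasp_force: 0.0
```

Call:
arm_command --steps '[0,0,0,0,0,0,0,0,0,0,0,0,0,0,0,0,0,0,0,0,0,0,0,0]' --grip 0.0

```text
clock: 41.48
position: [447.9, 140.5, -11.1]
ee_rot: [0.799, -0.602, 0.0, -0.0]
contact_force: [-2.9, 0.3, 6.6]
gripper_width: 29.0
grasp_force: 61.6
```

Call:
arm_command --steps '[0,0,-0.02,0,0,0,-0.03,0,0,0,-0.04,0,0,0,-0.04,0,0,0,-0.04,0,0,0,0,0,0,0,0,0]'

```text
clock: 42.35
position: [446.1, 139.6, 156.1]
ee_rot: [0.799, -0.602, -0.001, 0.001]
contact_force: [-0.1, -0.1, -4.6]
gripper_width: 28.9
grasp_force: 60.7
```

```bash
python3 - <<'E'
from h import *
print(read_state()['wrist_torque'],read_state()['gripper_width'])
# port refined: studs/port estimate + bias
go(648,181,158,-73.8-14.2)
im=snap('scene','s6.png')
E
```

```text
[-0.01322512  0.0739378  -0.03735044] 28.869008160630898
shift [ 0.0158 -0.2054 -0.0027] roll 0.244 yaw -74.0 j [ 0.65  0.16 -0.43 -0.   -0.99 -0.37] tilt [-0.004 -0.001 -1.   ] t 42.4
```

Call:
arm_command --steps '[0.0016,-0.0205,0,0,0.0016,-0.0205,0,0,0.0016,-0.0205,0,0,0.0016,-0.0205,0,0,0.0016,-0.0205,0,0,0.0016,-0.0205,0,0,0.0016,-0.0205,0,0,0.0016,-0.0205,0,0,0.0016,-0.0205,0,0,0.0016,-0.0206,0,0,0,0,0.01,0.08,0,0,0.01,0.08,0,0,0.01,0.079,0,0,0.01,0,0,0,0.01,0,0,0,0,0,0,0,0,0]'

```text
clock: 44.52
position: [649.7, 181.8, 108.1]
ee_rot: [0.722, -0.692, 0.0, -0.0]
contact_force: [0.1, 0.3, -4.3]
gripper_width: 28.3
grasp_force: 60.6
```

```bash
python3 - <<'E'
from h import *
go(648.2,181,90); print(read_state()['gripper_width'])
im=snap('scene','s7.png'); snap('top','t7.png')
a=lambda x,y,z: px2w('top',170+x/3,100+y/3,z)
for p,q in [((132,235),(449,222)),((130,135),(447,120))]:
    d=a(*p,63)-a(*q,63); print('yaw',np.degrees(np.arctan2(-d[0],d[1])))
A=cv2.imread('pics/s0.png')[315:405,335:445]; B=cv2.imread('pics/s7.png')[270:405-0,335:445]
cv2.imwrite('pics/port.png',np.hstack([cv2.resize(cv2.copyMakeBorder(A,45,0,0,0,cv2.BORDER_CONSTANT),None,fx=3.6,fy=3.6,interpolation=cv2.INTER_CUBIC),cv2.resize(B,None,fx=3.6,fy=3.6,interpolation=cv2.INTER_CUBIC)]))
E
```

```text
shift [0.0007 0.0016 0.0181] roll 0 yaw -87.6 j [ 0.51  0.54  0.02  0.   -1.05 -0.47] tilt [ 0.001  0.    -1.   ] t 44.5
28.339086911404458
yaw 1.9366842114150515
yaw 2.294360918625075
```

View pics/port.png

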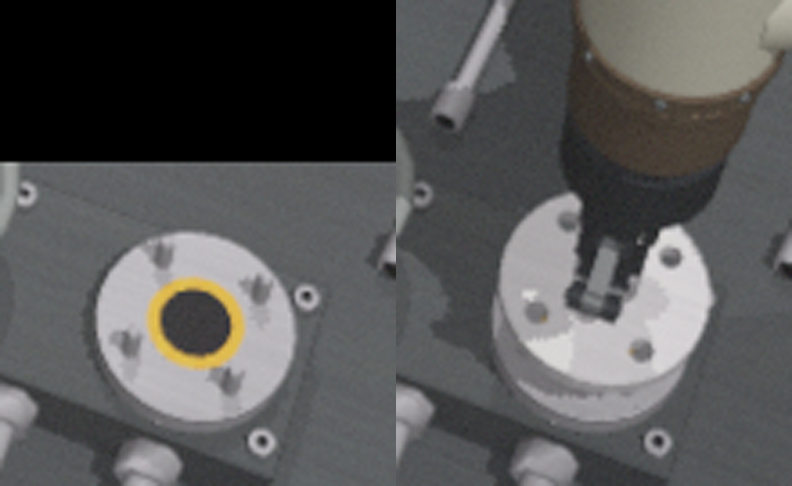

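```bash
python3 - <<'E'
from h import *
np.set_printoptions(precision=1,suppress=True)
f=lambda x,y,z:px2w('scene',335+(x+.5)/3.6-.5,270+(y+.5)/3.6-.5,z)
for n,p in dict(ring=(196,323),fl=(196,326)).items(): print(n,f(*p,80))
for p in [(96,325),(296,330),(185,232),(200,422)]: print(' edge',f(*p,80), np.hypot(*(f(*p,80)-f(196,325,80))[:2]))
H=np.array([f(*p,131) for p in [(172,221),(275,257),(246,350),(140,312)]]); c=H.mean(0); print('cover',c)
for h in H: d=h-c; print(' ',np.degrees(np.arctan2(d[1],d[0])),np.hypot(*d[:2]))
# precise ring: yellow mask in both cameras
for cam,fn,w in (('scene','s0',(335,445,315,405)),('top','t0',(200,270,130,190))):
    im=cv2.imread(f'pics/{fn}.png'); u0,u1,v0,v1=w; c_=im[v0:v1,u0:u1].astype(int); m=((c_[:,:,2]-c_[:,:,0])>50).astype('uint8')
    k=cv2.convexHull(np.vstack(cv2.findContours(m,cv2.RETR_EXTERNAL,cv2.CHAIN_APPROX_NONE)[0])); M=cv2.moments(k); u,v=u0+M['m10']/M['m00'],v0+M['m01']/M['m00']; print(cam,'ring px',u,v,px2w(cam,u,v,80))
print(read_state()['position'])
E
```

```text
ring [650.2 181.7  80. ]
fl [651.9 182.3  80. ]
 edge [673.9 131.9  80. ] 55.0330185034114
 edge [631.5 233.2  80. ] 54.828647463883236
 edge [600.8 157.7  80. ] 56.0752157286644
 edge [702.2 202.3  80. ] 54.76319383405016
cover [650.3 182.2 131. ]
  -131.7704597564176 40.100658784406136
  137.01149696861492 40.15543731691646
  48.28655282160104 40.003278294857196
  -42.84848332891379 40.19328342293881
scene ring px 388.872502378687 359.33777354900093 [650.3 181.3  80. ]
top ring px 232.7904608788853 159.14040728831725 [649.9 181.4  80. ]
[649.9 181.8 108.6]
```

Call:
arm_command --steps '[0.0003,0,0.006,0,0,0,0.006,0,0,0,0.004,0,0,0,0,0]'

```text
clock: 45.12
position: [649.1, 181.2, 91.1]
ee_rot: [0.721, -0.692, -0.0, 0.001]
contact_force: [0.6, 0.5, -3.9]
gripper_width: 28.8
grasp_force: 60.7
```

Call:
arm_command --steps '[0,0,0.002,0,0,0,0.002,0,0,0,0,0]'

```text
clock: 45.5
position: [649.3, 181.3, 87.6]
ee_rot: [0.721, -0.692, -0.0, 0.0]
contact_force: [0.2, 0.1, -4.5]
gripper_width: 29.1
grasp_force: 60.7
```

Call:
arm_command --steps '[0,0,0.002,0,0,0,0.002,0,0,0,0,0]'

```text
clock: 45.88
position: [649.2, 181.3, 83.5]
ee_rot: [0.721, -0.692, -0.0, 0.0]
contact_force: [0.2, -0.1, -4.6]
gripper_width: 29.1
grasp_force: 60.7
```

Call:
arm_command --steps '[0,0,0.003,0,0,0,0.003,0,0,0,0.003,0,0,0,0.003,0,0,0,0,0]'

```text
clock: 46.5
position: [649.2, 181.3, 71.4]
ee_rot: [0.721, -0.692, -0.0, 0.0]
contact_force: [0.8, -0.4, -5.9]
gripper_width: 28.8
grasp_force: 60.7
```

Call:
arm_command --steps '[0,0,0.002,0,0,0,0.002,0,0,0,0,0]'

```text
clock: 46.88
position: [649.7, 181.5, 69.0]
ee_rot: [0.722, -0.692, 0.0, -0.0]
contact_force: [-2.9, -0.1, 1.5]
gripper_width: 28.8
grasp_force: 61.5
```

Call:
arm_command --steps '[0,0,0.001,0,0,0,0,0]'

```text
clock: 47.12
position: [649.7, 181.5, 69.0]
ee_rot: [0.722, -0.692, 0.0, -0.001]
contact_force: [-4.0, -0.0, 6.5]
gripper_width: 28.8
grasp_force: 62.1
```

Call:
arm_command --steps '[0,0,0,0,0,0,0,0,0,0,0,0,0,0,-0.01,0,0,0,-0.03,0,0,0,-0.05,0,0,0,-0.05,0,0,0,0,0]' --grip 0.055

```text
clock: 48.12
position: [652.4, 182.3, 213.8]
ee_rot: [0.722, -0.692, 0.003, -0.006]
contact_force: [-0.3, -0.2, -0.7]
gripper_width: 54.8
grasp_force: 0.0
```

```bash
python3 - <<'E'
from h import *
go(430,250,180,-5)
im=snap('scene','s8.png'); moved(im)
im=snap('top','t8.png'); 
# cover placed? white blob in scene
g=cv2.cvtColor(im,cv2.COLOR_RGB2GRAY)
E
```

```text
shift [-0.0768  0.2197  0.0315] roll -1.442 yaw -87.6 j [ 0.51  0.46  0.16  0.   -1.26 -0.47] tilt [ 0.012  0.004 -1.   ] t 48.1
cover score 0.36 shift px 38 21
A score 0.97 shift px 0 0
B score 0.81 shift px 0 0
C score 0.87 shift px 0 0
```

```bash
cat >> h.py <<'E'
def driver(im,seed,z=11):
    "refine a driver's axis: seed=(x,y,yaw deg) -> origin, yaw from edges across the shank/handle"
    g=cv2.cvtColor(im,cv2.COLOR_RGB2GRAY).astype(np.float32); x0,y0,a=seed; a=np.radians(a); c,s=np.cos(a),np.sin(a)
    S=lambda t,n:float(cv2.getRectSubPix(g,(1,1),tuple(map(float,w2px('top',[x0+t*c-n*s,y0+t*s+n*c,z]))))[0,0])
    ns=np.arange(-14,14.5,.5); P=[]
    for t in list(range(-25,66,6)):
        v=np.array([S(t,n) for n in ns]); w=np.clip(v-np.median(v)-25,0,None)
        if w.sum()>0: P.append((t,(w*ns).sum()/w.sum()))
    P=np.array(P); k=np.polyfit(P[:,0],P[:,1],1); r=P[:,1]-np.polyval(k,P[:,0]); ok=abs(r)<1.5; k=np.polyfit(P[ok,0],P[ok,1],1)
    ts=np.arange(75,115,.5); e=np.array([S(t,np.polyval(k,t)) for t in ts]); te=ts[np.argmin(np.diff(e))]
    n=k[1]; tx=te-95
    print('driver',round(x0-n*s+tx*c,1),round(y0+n*c+tx*s,1),'yaw',round(np.degrees(a+np.arctan(k[0])),2),'n',round(n,2),'tip',te,'rms',r[ok].std().round(2))
E
python3 - <<'E'
from h import *
im=cv2.imread('pics/t0.png')[:,:,::-1]
for s in ((442.6,286.5,-5),(433.8,50.3,-.5),(437.2,-56.9,-4.6)): driver(im,s)
go(454.6,285.5,100,-5)
E
```

```text
driver 443.7 287.6 yaw -5.61 n 1.24 tip 96.0 rms 0.18
driver 433.3 50.9 yaw -1.11 n 0.62 tip 94.5 rms 0.13
driver 451.2 -57.2 yaw -5.31 n 0.87 tip 109.0 rms 0.15
shift [-0.1117  0.1906  0.1077] roll -1.4427 yaw -87.7 j [ 0.51  0.46  0.15 -0.   -1.26 -0.47] tilt [ 0.001  0.001 -1.   ] t 48.2
```

Call:
arm_command --steps '[-0.0112,0.0191,0,0,-0.0112,0.0191,0,0,-0.0112,0.0191,0,0,-0.0112,0.0191,0,0,-0.0112,0.0191,0,0,-0.0112,0.0191,0,0,-0.0112,0.0191,0,0,-0.0112,0.0191,0,0,-0.0112,0.0191,0,0,-0.0112,0.0191,0,0,0,0,0.012,-0.16,0,0,0.012,-0.16,0,0,0.012,-0.16,0,0,0.012,-0.16,0,0,0.012,-0.16,0,0,0.012,-0.16,0,0,0.012,-0.16,0,0,0.012,-0.16,0,0,0.012,-0.156,0,0,0,0]' --grip 0.04

```text
clock: 50.72
position: [453.0, 285.2, 98.1]
ee_rot: [0.999, -0.048, -0.001, 0.001]
contact_force: [0.1, -0.3, -0.8]
gripper_width: 40.1
grasp_force: 0.0
```

```bash
python3 - <<'E'
from h import *
go(454.9,286.1,-27,-5.4)
im=snap('scene','s9.png')
# check cover on flange: compare holes / ellipse in scene vs hover
EOF=0
E
```

```text
shift [ 0.002  -0.0013  0.1251] roll -0.0011 yaw -5.5 j [ 0.86  0.34 -0.35 -0.   -0.88  0.61] tilt [-0.002 -0.002 -1.   ] t 50.7
```

Call:
arm_command --steps '[0.002,-0.0013,0.03,0,0,0,0.03,0,0,0,0.03,0,0,0,0.02,0,0,0,0.01,0,0,0,0.003,0,0,0,0,0]'

```text
clock: 51.65
position: [456.5, 287.1, -23.5]
ee_rot: [0.999, -0.047, 0.0, -0.001]
contact_force: [0.5, 0.5, 0.3]
gripper_width: 40.0
grasp_force: 0.0
```

Call:
arm_command --steps '[0,0,0,0,0,0,0,0,0,0,0,0,0,0,0,0,0,0,0,0]' --grip 0.0

```text
clock: 52.28
position: [456.4, 286.6, -23.3]
ee_rot: [0.999, -0.047, 0.0, -0.0]
contact_force: [-1.1, -1.0, 6.4]
gripper_width: 9.2
grasp_force: 58.8
```

Call:
arm_command --steps '[0,0,-0.01,0,0,0,-0.02,0,0,0,-0.04,0,0,0,-0.05,0,0,0,-0.05,0,0,0,-0.04,0,0,0,0,0,0,0,0,0]'

```text
clock: 53.28
position: [455.1, 285.9, 184.8]
ee_rot: [0.999, -0.047, -0.001, 0.0]
contact_force: [0.0, 0.0, -3.0]
gripper_width: 9.0
grasp_force: 58.8
```

```bash
python3 - <<'E'
from h import *
s=read_state(); print(s['wrist_torque'],s['contact_force'])
t=12*np.array([np.cos(np.radians(-6.6)),np.sin(np.radians(-6.6))])
print(np.array([[500.4,-395.3],[508.4,-325.8],[516.4,-256.3]])+t)
go(500.4+t[0],-395.3+t[1],165,-6.6)
E
```

```text
[-0.00728554 -0.0051494   0.0213926 ] [ 0.02975672  0.00361266 -2.99035374]
[[ 512.32047319 -396.67924581]
 [ 520.32047319 -327.17924581]
 [ 528.32047319 -257.67924581]]
shift [0.1214 0.6741 0.0202] roll 0.0208 yaw -5.4 j [ 0.86  0.25 -0.23 -0.   -1.09  0.61] tilt [-0.002 -0.001 -1.   ] t 53.3
```

Call:
arm_command --steps '[0,0,0.05,0,0,0,0.05,0,0,0,0.05,0,0,0,0.03,0,0,0,0.02,0,0,0,0.009,0,0,0,0.001,0,0,0,0,0]'

```text
clock: 54.28
position: [453.9, 284.1, -23.4]
ee_rot: [0.999, -0.047, -0.002, 0.003]
contact_force: [-5.9, -3.5, 12.6]
gripper_width: 9.3
grasp_force: 60.3
```

Call:
arm_command --steps '[0,0,0,0,0,0,0,0,0,0,0,0,0,0,0.002,0,0,0,0.0015,0,0,0,0,0]' --grip 0.03

```text
clock: 55.02
position: [456.0, 286.4, -28.0]
ee_rot: [0.999, -0.047, -0.0, 0.0]
contact_force: [0.3, 0.0, 0.2]
gripper_width: 30.3
grasp_force: 0.0
```

Call:
arm_command --steps '[0,0,0,0,0,0,0,0,0,0,0,0,0,0,0,0,0,0,0,0]' --grip 0.0

```text
clock: 55.65
position: [456.0, 286.3, -27.6]
ee_rot: [0.999, -0.047, -0.0, 0.0]
contact_force: [-0.9, -2.9, 2.8]
gripper_width: 9.5
grasp_force: 58.6
```

Call:
arm_command --steps '[0,0,-0.01,0,0,0,-0.03,0,0,0,-0.05,0,0,0,-0.05,0,0,0,-0.05,0,0,0,-0.02,0,0,0,0,0]'

```text
clock: 56.52
position: [456.7, 287.5, 184.2]
ee_rot: [0.999, -0.047, 0.001, -0.002]
contact_force: [-0.3, 0.6, -3.5]
gripper_width: 9.8
grasp_force: 58.7
```

Call:
arm_command --steps '[0.0067,0.0375,0,0,0.0067,0.0375,0,0,0.0067,0.0375,0,0,0.0067,0.0375,0,0,0.0067,0.0375,0,0,0.0067,0.0375,0,0,0.0067,0.0375,0,0,0.0067,0.0375,0,0,0.0067,0.0375,0,0,0.0067,0.0375,0,0,0.0067,0.0375,0,0,0.0067,0.0375,0,0,0.0067,0.0375,0,0,0.0067,0.0375,0,0,0.0067,0.0375,0,0,0.0067,0.0375,0,0,0.0067,0.0375,0,0,0.0067,0.0375,0,0,0,0,0,0.021,0,0,0,0]'

```text
clock: 59.02
position: [512.2, -396.0, 180.3]
ee_rot: [0.998, -0.058, -0.001, -0.001]
contact_force: [0.5, -0.0, -2.2]
gripper_width: 9.5
grasp_force: 58.9
```

```bash
python3 - <<'E'
from h import *
go(513.3,-396.8,40,-6.6); print(read_state()['gripper_width'],read_state()['contact_force'],read_state()['wrist_torque'])
snap('scene','s10.png')
t=snap('top','t10.png')
E
```

```text
shift [0.0016 0.0009 0.1403] roll -0.0002 yaw -6.6 j [-0.41  0.44  0.04 -0.   -1.18  1.87] tilt [-0.003  0.002 -1.   ] t 59.0
9.491028535153017 [ 0.45690704 -0.03266438 -2.19656557] [ 0.04840125 -0.00443857 -0.00786452]
```

Call:
arm_command --steps '[0.0016,0.0009,0.04,0,0,0,0.04,0,0,0,0.04,0,0,0,0.025,0,0,0,0.015,0,0,0,0,0,0,0,0,0]'

```text
clock: 60.0
position: [515.6, -398.2, 23.8]
ee_rot: [0.998, -0.057, 0.001, 0.001]
contact_force: [-0.2, -0.6, -1.3]
gripper_width: 9.9
grasp_force: 58.9
```

```bash
python3 - <<'E'
from h import *
go(513.3,-396.8,5,-6.6)
im=snap('scene','s11.png')
p=w2px('scene',[550,-401,45]); print(p)
u,v=map(int,p); c=im[v-50:v+50,u-60:u+60]; cv2.imwrite('pics/clip.png',cv2.resize(c,None,fx=5.5,fy=5.5,interpolation=cv2.INTER_CUBIC)[:,:,::-1])
E
```

```text
shift [-0.0024 -0.0012  0.0188] roll 0.0011 yaw -6.5 j [-0.41  0.59 -0.13  0.   -0.85  1.87] tilt [ 0.002 -0.001 -1.   ] t 60.0
[173.6132121  236.58989317]
```

Call:
arm_command --steps '[-0.0024,-0.0012,0.006,0,0,0,0.004,0,0,0,0,0]'

```text
clock: 60.42
position: [511.8, -396.3, 11.9]
ee_rot: [0.998, -0.057, -0.0, -0.0]
contact_force: [0.2, 0.2, -1.7]
gripper_width: 9.7
grasp_force: 58.9
```

Call:
arm_command --steps '[0,0,0.002,0,0,0,0.002,0,0,0,0,0]'

```text
clock: 60.8
position: [512.1, -396.3, 8.1]
ee_rot: [0.998, -0.057, -0.0, -0.0]
contact_force: [0.3, 0.5, -2.2]
gripper_width: 9.5
grasp_force: 58.9
```

Call:
arm_command --steps '[0,0,0.002,0,0,0,0.002,0,0,0,0,0]'

```text
clock: 61.18
position: [512.0, -396.3, 4.0]
ee_rot: [0.998, -0.057, -0.0, -0.0]
contact_force: [-0.7, -0.4, -1.5]
gripper_width: 9.7
grasp_force: 58.9
```

```bash
python3 - <<'E'
from h import *
go(513.3,-396.8,-8.6,-6.6); print(read_state()['contact_force'],read_state()['wrist_torque'])
E
```

```text
shift [0.0013 0.0003 0.0126] roll 0.0003 yaw -6.6 j [-0.41  0.61 -0.16 -0.   -0.81  1.87] tilt [-0.  0. -1.] t 61.2
[-0.70197413 -0.43976396 -1.51441426] [ 0.04455371 -0.01371822 -0.01177721]
```

Call:
arm_command --steps '[0,0,0.002,0,0,0,0.002,0,0,0,0,0]'

```text
clock: 61.55
position: [513.1, -396.8, 1.3]
ee_rot: [0.998, -0.057, 0.001, 0.001]
contact_force: [-0.1, 1.2, 3.8]
gripper_width: 10.0
grasp_force: 59.4
```

Call:
arm_command --steps '[0,0,0.002,0,0,0,0.002,0,0,0,0,0]'

```text
clock: 61.92
position: [513.1, -396.6, -3.6]
ee_rot: [0.998, -0.057, 0.001, 0.0]
contact_force: [1.9, 1.2, 0.4]
gripper_width: 9.1
grasp_force: 59.1
```

Call:
arm_command --steps '[0,0,0.002,0,0,0,0.002,0,0,0,0,0]'

```text
clock: 62.3
position: [511.2, -396.0, -8.6]
ee_rot: [0.998, -0.058, -0.001, -0.001]
contact_force: [-0.5, -0.1, -2.4]
gripper_width: 9.5
grasp_force: 59.1
```

Call:
arm_command --steps '[0,0,0.002,0,0,0,0.002,0,0,0,0,0]'

```text
clock: 62.68
position: [511.6, -396.3, -9.1]
ee_rot: [0.998, -0.057, -0.001, 0.0]
contact_force: [-4.6, 3.8, 12.0]
gripper_width: 9.2
grasp_force: 60.5
```

```bash
python3 - <<'E'
from h import *
go(513.3,-396.8,-8.6,-6.6); print(read_state()['contact_force'],read_state()['wrist_torque'])
E
```

```text
shift [ 0.0018  0.0003 -0.0005] roll 0.0011 yaw -6.5 j [-0.41  0.63 -0.17  0.   -0.78  1.87] tilt [-0.001 -0.    -1.   ] t 62.7
[-4.59718967  3.76007862 11.97199627] [ 1.191557    1.32641119 -0.01724278]
```

Call:
arm_command --steps '[0,0,0,0,0,0,0,0,0,0,0,0,0,0,-0.01,0,0,0,-0.03,0,0,0,-0.05,0,0,0,-0.05,0,0,0,-0.03,0,0,0,0,0]' --grip 0.035

```text
clock: 63.8
position: [513.9, -397.4, 162.5]
ee_rot: [0.998, -0.057, 0.003, 0.002]
contact_force: [-0.1, -0.5, 0.8]
gripper_width: 34.9
grasp_force: 0.0
```

```bash
python3 - <<'E'
from h import *
go(446.5,50.4,60,-.9); moved(snap('scene','s12.png'))
t=snap('top','t12.png'); 
for s in ((433.5,50.6,-.9),(437.3,-56.3,-5.1)): driver(t,s)
E
```

```text
shift [-0.1188 -0.4374  0.1004] roll -0.0987 yaw -6.6 j [-0.41  0.45  0.01  0.   -1.12  1.87] tilt [ 0.007 -0.004 -1.   ] t 63.8
cover score 0.25 shift px -11 -23
A score 0.33 shift px -40 37
B score 0.94 shift px 0 0
C score 0.99 shift px 0 0
driver 433.5 50.9 yaw -1.11 n 0.32 tip 95.0 rms 0.13
driver 451.3 -57.3 yaw -5.32 n 0.26 tip 109.0 rms 0.15
```

Call:
arm_command --steps '[-0.0099,-0.0364,0,0,-0.0099,-0.0364,0,0,-0.0099,-0.0364,0,0,-0.0099,-0.0364,0,0,-0.0099,-0.0364,0,0,-0.0099,-0.0364,0,0,-0.0099,-0.0364,0,0,-0.0099,-0.0364,0,0,-0.0099,-0.0364,0,0,-0.0099,-0.0364,0,0,-0.0099,-0.0364,0,0,-0.0099,-0.0364,0,0,0,0,0.03,-0.05,0,0,0.03,-0.049,0,0,0.04,0,0,0,0,0,0,0,0,0]'

```text
clock: 66.03
position: [444.7, 51.2, 58.8]
ee_rot: [1.0, -0.008, 0.0, 0.0]
contact_force: [1.3, 0.2, -0.3]
gripper_width: 35.0
grasp_force: 0.0
```

```bash
python3 - <<'E'
from h import *
go(446.5,50.4,-27.5,-1)
E
```

```text
shift [0.0018 0.0007 0.0863] roll 0.0021 yaw -0.9 j [ 0.48  0.26 -0.61  0.   -0.71  1.07] tilt [ 0. -0. -1.] t 66.0
```

Call:
arm_command --steps '[0.0018,0.0007,0.03,0,0,0,0.03,0,0,0,0.017,0,0,0,0.008,0,0,0,0,0]'

```text
clock: 66.65
position: [446.7, 50.7, -26.0]
ee_rot: [1.0, -0.008, 0.001, -0.0]
contact_force: [-0.1, 0.6, -0.6]
gripper_width: 34.8
grasp_force: 0.0
```

Call:
arm_command --steps '[0,0,0,0,0,0,0,0,0,0,0,0,0,0,0,0,0,0,0,0]' --grip 0.0

```text
clock: 67.28
position: [446.8, 50.7, -25.6]
ee_rot: [1.0, -0.008, 0.001, -0.0]
contact_force: [-1.2, 0.3, 5.9]
gripper_width: 8.9
grasp_force: 58.6
```

Call:
arm_command --steps '[0,0,-0.01,0,0,0,-0.03,0,0,0,-0.04,0,0,0,-0.04,0,0,0,-0.03,0,0,0,0,0,0,0,0,0]'

```text
clock: 68.15
position: [444.8, 50.1, 122.4]
ee_rot: [1.0, -0.008, -0.001, 0.0]
contact_force: [-0.2, 0.5, -1.7]
gripper_width: 9.6
grasp_force: 58.9
```

```bash
python3 - <<'E'
from h import *
# bay middle, grip 13 mm ahead of origin
go(508.4+12.9,-325.8-1.5,125,-6.6); s=read_state(); print(s['contact_force'],s['wrist_torque'],s['gripper_width'])
E
```

```text
shift [ 0.0827  0.3761 -0.0027] roll 0.0987 yaw -0.9 j [ 0.48  0.17 -0.52 -0.   -0.89  1.08] tilt [-0.002 -0.    -1.   ] t 68.2
[-0.23550943  0.48827759 -1.71901674] [-0.06578917  0.03309952  0.05274715] 9.554782019634711
```

Call:
arm_command --steps '[0.0075,0.0342,0,0,0.0075,0.0342,0,0,0.0075,0.0342,0,0,0.0075,0.0342,0,0,0.0075,0.0342,0,0,0.0075,0.0342,0,0,0.0075,0.0342,0,0,0.0075,0.0342,0,0,0.0075,0.0342,0,0,0.0075,0.0342,0,0,0.0077,0.0341,0,0,0,0,0.02,0.05,0,0,0.03,0.049,0,0,0.03,0,0,0,0.01,0,0,0,0,0,0,0,0,0]'

```text
clock: 70.28
position: [523.6, -327.3, 34.3]
ee_rot: [0.998, -0.057, 0.001, 0.0]
contact_force: [0.3, -1.1, -1.4]
gripper_width: 9.3
grasp_force: 59.0
```

```bash
python3 - <<'E'
from h import *
go(521.3,-327.3,10,-6.6); s=read_state(); print(s['contact_force'],s['wrist_torque'],s['gripper_width'])
E
```

```text
shift [-0.0023  0.0003  0.0243] roll 0.0009 yaw -6.6 j [-0.3   0.53 -0.21  0.   -0.82  1.75] tilt [ 0.002 -0.001 -1.   ] t 70.3
[ 0.33178755 -1.05580636 -1.43529639] [-0.04998595 -0.05629546 -0.01951083] 9.310337294688683
```

Call:
arm_command --steps '[-0.001,0,0.012,0,0,0,0.008,0,0,0,0.004,0,0,0,0,0]'

```text
clock: 70.78
position: [521.5, -326.8, 8.8]
ee_rot: [0.998, -0.057, -0.0, -0.0]
contact_force: [0.2, 0.2, -1.8]
gripper_width: 9.1
grasp_force: 59.0
```

Call:
arm_command --steps '[0,0,0.002,0,0,0,0.002,0,0,0,0,0]'

```text
clock: 71.15
position: [522.0, -326.8, 5.4]
ee_rot: [0.998, -0.057, 0.0, 0.0]
contact_force: [0.0, 0.0, -1.1]
gripper_width: 9.4
grasp_force: 58.9
```

Call:
arm_command --steps '[0,0,0.002,0,0,0,0.002,0,0,0,0,0]'

```text
clock: 71.53
position: [523.1, -327.3, 2.4]
ee_rot: [0.998, -0.057, 0.001, 0.001]
contact_force: [0.9, 0.0, 4.6]
gripper_width: 9.1
grasp_force: 59.6
```

Call:
arm_command --steps '[0,0,0.002,0,0,0,0.002,0,0,0,0,0]'

```text
clock: 71.9
position: [520.9, -326.4, -4.1]
ee_rot: [0.998, -0.058, -0.001, -0.001]
contact_force: [1.5, -1.4, -5.1]
gripper_width: 9.5
grasp_force: 58.6
```

Call:
arm_command --steps '[0,0,0.002,0,0,0,0.002,0,0,0,0,0]'

```text
clock: 72.28
position: [520.8, -326.6, -6.7]
ee_rot: [0.998, -0.057, -0.001, -0.0]
contact_force: [-2.6, 0.4, 2.0]
gripper_width: 9.5
grasp_force: 59.5
```

Snapped home. Press slightly more, release, and go to driver C.

Call:
arm_command --steps '[0,0,0.002,0,0,0,0,0]'

```text
clock: 72.53
position: [520.9, -326.6, -6.8]
ee_rot: [0.998, -0.057, -0.001, -0.0]
contact_force: [-6.2, 4.1, 11.7]
gripper_width: 9.2
grasp_force: 60.6
```

Call:
arm_command --steps '[0,0,0,0,0,0,0,0,0,0,0,0,0,0,-0.01,0,0,0,-0.03,0,0,0,-0.04,0,0,0,-0.04,0,0,0,0,0,0,0,0,0]' --grip 0.035

```text
clock: 73.65
position: [521.5, -326.6, 111.4]
ee_rot: [0.998, -0.058, 0.0, -0.0]
contact_force: [-0.7, 0.0, 0.2]
gripper_width: 35.0
grasp_force: 0.0
```

```bash
python3 - <<'E'
from h import *
t=snap('top','t13.png'); driver(t,(437.3,-56.3,-5.1)); moved(get_image('scene'))
driver(t,(508.4,-325.8,-6.6),30); driver(t,(500.4,-395.3,-6.6),30)
go(437.3+12.9,-56.3-1.2,60,-5.2)
E
```

```text
driver 451.3 -57.3 yaw -5.31 n 0.26 tip 109.0 rms 0.16
cover score 0.36 shift px -38 16
A score 0.34 shift px -40 38
B score 0.49 shift px -40 -17
C score 0.99 shift px 0 0
driver 526.7 -328.4 yaw -2.24 n -0.48 tip 113.5 rms 0.38
driver 481.8 -395.3 yaw -7.78 n -2.16 tip 76.5 rms 0.82
shift [-0.101  -0.2591  0.0506] roll -0.0242 yaw -6.6 j [-0.3   0.44 -0.14 -0.   -0.99  1.75] tilt [-0.002  0.001 -1.   ] t 73.8
```

Call:
arm_command --steps '[-0.0126,-0.0324,0,0,-0.0126,-0.0324,0,0,-0.0126,-0.0324,0,0,-0.0126,-0.0324,0,0,-0.0126,-0.0324,0,0,-0.0126,-0.0324,0,0,-0.0127,-0.0324,0,0,-0.0127,-0.0324,0,0,0,0,0.02,-0.024,0,0,0.03,0,0,0,0,0,0,0,0,0]'

```text
clock: 75.25
position: [451.5, -57.9, 61.6]
ee_rot: [0.999, -0.045, 0.0, 0.0]
contact_force: [0.5, 1.1, -0.4]
gripper_width: 35.4
grasp_force: 0.0
```

```bash
python3 - <<'E'
from h import *
go(450.2,-57.5,-27,-5.2)
E
```

```text
shift [-0.0014 -0.0003  0.0886] roll 0.0002 yaw -5.2 j [ 0.23  0.26 -0.58  0.   -0.72  1.25] tilt [ 0. -0. -1.] t 75.2
```

Call:
arm_command --steps '[-0.0014,0,0.03,0,0,0,0.03,0,0,0,0.018,0,0,0,0.009,0,0,0,0,0]'

```text
clock: 75.88
position: [450.2, -57.7, -25.4]
ee_rot: [0.999, -0.045, 0.0, 0.0]
contact_force: [0.6, 0.1, -0.5]
gripper_width: 35.1
grasp_force: 0.0
```

Call:
arm_command --steps '[0,0,0,0,0,0,0,0,0,0,0,0,0,0,0,0,0,0,0,0]' --grip 0.0

```text
clock: 76.5
position: [450.6, -57.5, -24.6]
ee_rot: [0.999, -0.045, 0.001, -0.0]
contact_force: [-1.6, 0.4, 7.2]
gripper_width: 9.6
grasp_force: 58.7
```

Call:
arm_command --steps '[0,0,-0.01,0,0,0,-0.03,0,0,0,-0.04,0,0,0,-0.04,0,0,0,-0.03,0,0,0,0,0,0,0,0,0]'

```text
clock: 77.38
position: [448.4, -57.7, 123.3]
ee_rot: [0.999, -0.046, -0.001, -0.0]
contact_force: [-0.7, 0.2, -2.5]
gripper_width: 9.3
grasp_force: 58.9
```

```bash
python3 - <<'E'
from h import *
go(516.4+12.9,-256.3-1.5,122,-6.6); s=read_state(); print(s['contact_force'],s['wrist_torque'],s['gripper_width'])
E
```

```text
shift [0.0988 0.1919 0.0011] roll 0.0238 yaw -5.2 j [ 0.23  0.17 -0.51 -0.   -0.89  1.25] tilt [-0.002  0.    -1.   ] t 77.4
[-0.66504537  0.15436368 -2.47469916] [-0.04456192 -0.01765007 -0.02212264] 9.281395979812876
```

Call:
arm_command --steps '[0.0164,0.032,0,0,0.0164,0.032,0,0,0.0164,0.032,0,0,0.0164,0.032,0,0,0.0164,0.032,0,0,0.0164,0.032,0,0,0,0,0.02,0.024,0,0,0.03,0,0,0,0.03,0,0,0,0.01,0,0,0,0,0,0,0,0,0]'

```text
clock: 78.88
position: [531.2, -258.0, 35.2]
ee_rot: [0.998, -0.057, 0.001, 0.0]
contact_force: [-0.6, 0.3, -2.2]
gripper_width: 9.1
grasp_force: 59.1
```

```bash
python3 - <<'E'
from h import *
go(529.3,-257.8,9,-6.6); s=read_state(); print(s['contact_force'],s['wrist_torque'],s['gripper_width'])
E
```

```text
shift [-0.0019  0.      0.0262] roll 0.0008 yaw -6.6 j [-0.18  0.49 -0.28  0.   -0.79  1.63] tilt [ 0.002 -0.001 -1.   ] t 78.9
[-0.59210103  0.34627664 -2.19178798] [-0.05847062 -0.06716743  0.00822047] 9.148434248116232
```

Call:
arm_command --steps '[-0.001,0,0.012,0,0,0,0.008,0,0,0,0.005,0,0,0,0,0]'

```text
clock: 79.38
position: [529.0, -257.6, 8.7]
ee_rot: [0.998, -0.057, -0.001, -0.0]
contact_force: [0.5, 0.4, -2.3]
gripper_width: 9.1
grasp_force: 59.1
```

Call:
arm_command --steps '[0,0,0.002,0,0,0,0.002,0,0,0,0,0]'

```text
clock: 79.75
position: [530.0, -257.6, 5.8]
ee_rot: [0.998, -0.057, 0.001, 0.0]
contact_force: [0.4, 0.6, 0.7]
gripper_width: 9.3
grasp_force: 59.2
```

Call:
arm_command --steps '[0,0,0.002,0,0,0,0.002,0,0,0,0,0]'

```text
clock: 80.12
position: [530.7, -257.9, 2.0]
ee_rot: [0.998, -0.057, 0.001, 0.0]
contact_force: [1.8, 0.7, 2.8]
gripper_width: 9.3
grasp_force: 59.6
```

Call:
arm_command --steps '[0,0,0.002,0,0,0,0.002,0,0,0,0,0]'

```text
clock: 80.5
position: [527.2, -257.2, -4.4]
ee_rot: [0.998, -0.058, -0.002, -0.001]
contact_force: [-0.7, 0.5, -3.1]
gripper_width: 9.4
grasp_force: 58.9
```

Call:
arm_command --steps '[0,0,0.002,0,0,0,0.002,0,0,0,0,0]'

```text
clock: 80.88
position: [528.3, -257.7, -5.8]
ee_rot: [0.998, -0.057, -0.001, 0.0]
contact_force: [-2.9, 1.5, 6.4]
gripper_width: 9.3
grasp_force: 60.2
```

Call:
arm_command --steps '[0,0,0.001,0,0,0,0,0]'

```text
clock: 81.12
position: [528.3, -257.7, -5.8]
ee_rot: [0.998, -0.057, -0.001, 0.0]
contact_force: [-5.0, 2.3, 11.0]
gripper_width: 9.0
grasp_force: 60.7
```

Call:
arm_command --steps '[0,0,0,0,0,0,0,0,0,0,0,0,0,0,-0.01,0,0,0,-0.03,0,0,0,-0.04,0,0,0,-0.05,0,0,0,-0.05,0,-0.01,-0.03,0,0,-0.01,-0.03,0,0,-0.01,-0.03,0,0,-0.01,-0.03,0,0,-0.01,-0.03,0,0,-0.01,-0.03,0,0,-0.01,-0.03,0,0,0,0,0,0,0,0,0,0]' --grip 0.035

```text
clock: 83.25
position: [484.1, -41.2, 172.8]
ee_rot: [0.998, -0.057, 0.0, -0.0]
contact_force: [1.3, 0.8, -0.0]
gripper_width: 35.1
grasp_force: 0.0
```

```bash
python3 - <<'E'
from h import *
s=snap('scene','s20.png'); t=snap('top','t20.png'); print(read_state()['position'],spokes(s)[-150:])
a=cv2.resize(t[160:280,365:485],(400,400),interpolation=cv2.INTER_CUBIC); b=cv2.resize(s[190:310,145:285],(400,343),interpolation=cv2.INTER_CUBIC)
c=cv2.resize(s[280:420,265:435],(400,329),interpolation=cv2.INTER_CUBIC); 
L=np.vstack([a,np.zeros((200,400,3),'uint8')]); L[400:600]=cv2.resize(s[320:420,335:440],(400,200)); 
R=np.zeros((600,400,3),'uint8'); R[:300]=cv2.resize(b,(400,300)); R[300:]=cv2.resize(c,(400,300))
cv2.imwrite('pics/fin.png',np.hstack([L,R])[:,:,::-1])
E
```

```text
[483.99636655 -41.67618525 172.47013051] :117 75:100 80:83 85:69 90:66 95:71 100:73 105:73 110:74 115:80 120:131 125:154 130:128 135:90 140:83 145:87 150:91 155:94 160:95 165:94 170:96 175:94
```

View pics/fin.png

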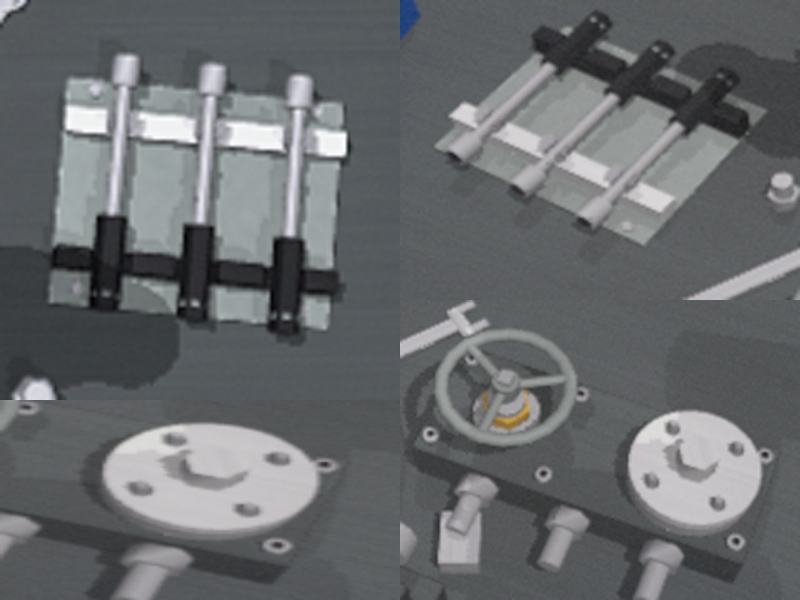

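```bash
python3 - <<'E'
from h import *
t=cv2.imread('pics/t20.png')[:,:,::-1]; s=cv2.imread('pics/s20.png')
for z in (92,117): cover(t,z,(200,265,125,190))
# local darkness pattern inside the holes, scene view: sample predicted stud tip (z=105) & hole (z=92)
g=cv2.cvtColor(s,cv2.COLOR_BGR2GRAY).astype(np.float32)
for k in (45,135,225,315):
    a=np.radians(k+2.5); x,y=650+40*np.cos(a),181.5+40*np.sin(a)
    p=w2px('scene',[x,y,92]); print(k,p.round(1)); u,v=p.round().astype(int); print(g[v-6:v+4,u-5:u+6].astype(int))
can=w2px('scene',[719,-92.5,140]); print('can px',can, g[int(can[1]),int(can[0])])
E
```

```text
cover [651.5 182.2  92. ] diam px 41.9 43.7 [(np.float64(141.3), np.float64(41.4)), (np.float64(-135.0), np.float64(42.5)), (np.float64(49.1), np.float64(37.2)), (np.float64(-46.3), np.float64(38.8))]
cover [645.3 178.4 117. ] diam px 41.9 43.7 [(np.float64(141.3), np.float64(40.7)), (np.float64(-135.0), np.float64(41.8)), (np.float64(49.1), np.float64(36.6)), (np.float64(-46.3), np.float64(38.2))]
45 [399.6 374.7]
[[198 200 198 198 198 197 198 195 195 195 194]
 [197 197 197 197 196 192 196 197 196 196 195]
 [197 188 183 181 178 176 189 195 198 197 198]
 [196 166 125 104 148 162 167 180 193 196 198]
 [197 164 113  93 142 157 154 146 184 195 195]
 [197 158 102 101 127 141 141 121 176 194 195]
 [199 163 111 100 116 126 127 117 164 191 195]
 [200 189 143 111 114 122 118 118 170 191 195]
 [196 199 179 141 126 121 124 145 186 195 196]
 [196 195 197 179 163 153 164 182 193 197 194]]
135 [407.6 349.2]
[[198 198 198 199 196 195 196 194 185 137  89]
 [199 198 199 199 200 199 197 197 194 173 131]
 [201 199 199 191 188 190 194 199 197 197 177]
 [198 191 186 151 145 158 175 188 198 197 198]
 [19
[... 597 characters left out ...]
103 115 122 121 119 184 200]
 [218 218 197 146 112 115 123 115 140 189 198]
 [219 218 218 194 153 140 133 139 177 195 200]
 [217 219 219 217 201 190 174 197 202 199 198]]
315 [371.5 364.4]
[[197 197 196 197 195 196 195 195 197 196 198]
 [198 199 197 198 194 193 196 197 195 196 198]
 [197 190 187 185 174 180 192 197 198 197 197]
 [200 166 137 134 154 161 171 192 199 199 199]
 [189 160 115 117 149 158 146 182 197 200 200]
 [175 149 108 105 135 150 139 145 185 198 199]
 [198 162 111 104 122 130 130 116 180 198 198]
 [197 178 122 102 117 120 122 113 171 196 199]
 [199 198 153 113 118 123 113 122 187 199 199]
 [197 197 178 148 141 136 142 164 192 199 200]]
can px [247.18540947 322.57112005] 216.0
```

```bash
python3 -c "
from bench import *
print(job_done())"
```

```text
the job is handed in; nothing more can be done
None
```

I handed the job in at about 83 s of the 210 s, with no verdict shown: the valve was wound down to its stop, the cover looked flush over all four studs, all three drivers looked snapped into the rack in the last pictures, and I never went near the oil can, which looked to be still standing.

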